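Stow the overhauled pump units, lock the drawer and tally it

ROBOT

A 6-joint arm with a two-finger parallel gripper is mounted at the origin on the work surface. World frame = base frame: x ahead of the robot, y to its left, z up, the work surface at z = 0. Lengths are in m, angles in rad, forces in N, time in s.
With the tool pointing down it reaches from about 0.25 to 0.85 m from the base axis. Payload 12.5 kg.
Tool frame: the origin (TCP) lies at the very end of the fingers, on their centre line; the grasp point (between the pads) lies 19 mm behind it; z points along the fingers, x is the direction in which the jaws open and shut, and the axes are right-handed (so a half turn about z gives the same grasp; the last joint's range is limited). The gripper opens to 93 mm and grips with 3 to 60 N. Pads are 15 mm wide; open, the fingers measure 128 mm over their backs; the gripper's body (75 mm by 188 mm) begins 65 mm behind the grasp point.
Start: joints at [1.131, 0.351, 1.652, -0, 1.139, -0.085], TCP at [0.191, 0.516, 0.191] pointing down, gripper open.
Joint ranges: [-2.75, 2.75], [-0.79, 2.1], [0.01, 2.65], [-1.57, 4.71], [0.07, 3.14], [-2.87, 2.87]. Speed limits (rad/s): [2.22, 2.22, 2.79, 3.14, 3.14, 3.14].

INTERFACE

Orientations are given as a unit quaternion [w, x, y, z].
In Python, from workcell import r, capture gives the robot as it stands.
- The arm moves only by the tool send_rows, never from a script. Its argument "deltas" is one flat list of numbers, 7 for each row, row after row: the turn, a rotation vector about the tool's x, y, z in degrees, then the shift along the tool's x, y, z in m, then the finger opening in m, from 0 to 0.093. A call has exactly 8 rows; each row is the pose to reach, as a shift and turn from the pose commanded when the call began, along the tool's axes at that moment; what a row does not reach only later rows make up. A row lasts 1/12 s, in which the tool goes at most 41.7 mm and 7.16 degrees, less where a joint would pass 70% of its speed; a pose out of reach is approached as far as the arm can. A call with a gripper value outside its range is refused whole. The fingers move at their own pace and stop on an object; the grip force is fixed at half the most. Time passes only in rows, so rows that repeat a pose let the fingers close, or fill a call up. It gives the time, the measured TCP pose, the force and the opening at its end, in the units of the state.
- r.get_obs(): the state, without advancing time (a new reading comes with each control period).
- capture(name): name is "scene" or "top" or "wrist"; returns a dict with "img" (384x512x3 uint8, blue, green, red), "range_z" (384x512 float32, m along the optical axis (not along the pixel's ray), 0 where there is no reading), "mtx" (3x3 intrinsics, pixels), "R" (3x3) and "t" (3): a world point X has camera coordinates R X + t; the wrist camera has in their place "tool_from_camera" (4x4, takes a point from camera to tool coordinates, whose origin is the TCP and whose axes are the tool frame's). Camera axes: x right, y down, z forward; pixel columns grow to the right and rows downward; lengths in m; the calibration is good to about 2 mm. The wrist camera is an equidistant fisheye: a pixel r from the principal point sees the ray r / f radians off the axis. A picture is of the moment at which its call begins: read the wrist's pose just before it.
- r.finish_job(): hands the job in, once; it reports no verdict.
The state is a dict: "time_s": time; "joint_positions": joint angles; "qd": joint speeds; "effort": joint torques, N m; "eef_pos": TCP position; "ee_rot": TCP orientation; "wrist_force": force on the tool from outside, world axes, zero at the start; "wrist_torque": the same for the moment, N m; "grip_width": finger opening in m.
Only numpy, scipy, OpenCV 4.12 (cv2) and the standard library are available. Lean on these libraries where they do the work, as an engineer would, in place of code of your own. Each camera call takes 0.05 s, during which the arm holds its last target.

TASK

Pull the drawer open and lay every pump unit from the two mats in it, one to a lane, flat on the floor and along the lane, either end first. Then push the drawer fully shut, swing the red locking bar right down to level across its front, and only when it is locked swing the tally counter's lever to its stop and let it spring back. Never lower the locking bar while the drawer is open, and leave the grease tin, hose clamp and wrench where they are.

Things in the scene. Friction and masses are not known exactly. Their poses are not given: they have to be found in the camera images.
- cabinet: Blue steel one-drawer bench cabinet, fixed, 220 deep (x) x 366 wide (y) x 100 high mm. Origin: centre of its underside, on the bench. Its own -x face (110 mm from the origin) is the drawer side and faces the robot. A red locking bar is on that face at its +y end, a tally counter stands on its top.
- drawer (a joint): Opening of the drawer in m: 0 = fully shut, 0.17 = fully out; slides towards the cabinet's -x. Starts only ajar. Light friction (about 3 N).
- drawer_handle (a point): Middle of the drawer's dark bar handle (round bar 10 mm thick, 110 long along the cabinet's y), 66 mm above the bench; 37 mm clear between bar and the grey drawer front (so closed fingers can drop in from above behind it). Drawer front: 326 wide, its top edge 86 mm above the bench. Moves with the drawer.
- drawer_floor (a point): Centre of the drawer's inner floor (16 mm above bench), moves with it, axes as the cabinet's. Inside x -93..+92 mm, y +-156; walls 34 mm high. Yellow ridges along x, 10 mm high, 6 wide, at y = -140, -70, 0, 70, 140 mm, form four lanes centred at y = -105, -35, 35, 105 mm. Fully out, the front part (x < 64 mm) is clear of the cabinet roof (underside 90 mm above bench).
- latch (a joint): Angle of the red locking bar in rad: 0 = standing upright (free), 1.57 = lying level across the drawer front (locked, its stop). Stays where it is left (about 1.5 N at the tip moves it). Turns about the cabinet's x axis, its tip going from up towards the cabinet's -y.
- latch_pivot (a point): Pivot of the locking bar, 66 mm above the bench, 18 mm in front of the cabinet face, at its +y end. The bar is 12 mm thick (x), 18 mm wide, 85 mm long.
- latch_tip (a point): Middle of the red knob at the end of the locking bar, 83 mm from the pivot; the knob is a cylinder of 24 mm diameter and 22 mm length along the cabinet's x.
- counter: Black tally counter 60 x 80 x 48 mm fixed on the cabinet's top; origin: centre of its underside (100 mm above bench); axes as the cabinet's.
- tally (a joint): Angle of the counter's sprung lever in rad: 0 = rest, leaning 0.45 rad to the cabinet's -y; 0.9 = its stop, leaning 0.45 rad to +y. It springs back to 0 when let go (about 3.5 N at the tip at the stop). Turns about the cabinet's x axis.
- tally_tip (a point): Centre of the orange ball (24 mm diameter) at the end of the counter's steel lever (10 mm rod, 85 mm from the pivot); about 206 mm above the bench at rest.
- tally_pivot (a point): Pivot of the counter's lever, on its -x face, 130 mm above the bench.
- mat_left: Black rubber mat 210 x 180 x 3 mm on the bench to the robot's left, fixed; origin: centre of its underside. Pump units start lying on the mats.
- mat_right: The same mat to the robot's right.
- pump0: Fuel pump unit, if present: square blue head 34 x 36 x 36 mm at its -x end and dark steel barrel of 36 mm diameter and 86 mm length, 120 mm in all, lying along its x axis; about 0.4 kg. Origin: middle of the length, on the underside (18 mm from the axis); it balances there.
- pump1: Fuel pump unit, if present: square blue head 34 x 36 x 36 mm at its -x end and dark steel barrel of 36 mm diameter and 86 mm length, 120 mm in all, lying along its x axis; about 0.4 kg. Origin: middle of the length, on the underside (18 mm from the axis); it balances there.
- pump2: Fuel pump unit, if present: square blue head 34 x 36 x 36 mm at its -x end and dark steel barrel of 36 mm diameter and 86 mm length, 120 mm in all, lying along its x axis; about 0.4 kg. Origin: middle of the length, on the underside (18 mm from the axis); it balances there.
- pump3: Fuel pump unit, if present: square blue head 34 x 36 x 36 mm at its -x end and dark steel barrel of 36 mm diameter and 86 mm length, 120 mm in all, lying along its x axis; about 0.4 kg. Origin: middle of the length, on the underside (18 mm from the axis); it balances there.
- pump0_mid (a point): Point on the long axis of pump0 at the middle of its length (18 mm above what it lies on).
- pump1_mid (a point): Point on the long axis of pump1 at the middle of its length (18 mm above what it lies on).
- pump2_mid (a point): Point on the long axis of pump2 at the middle of its length (18 mm above what it lies on).
- pump3_mid (a point): Point on the long axis of pump3 at the middle of its length (18 mm above what it lies on).
- grease_tin: Yellow grease tin 72 mm diameter, 70 high, beside the cabinet; leave alone. Origin: centre of underside.
- hose_clamp: Steel hose clamp ring of 110 mm diameter, 18 high, beside the cabinet; leave alone. Origin: centre of underside.
- wrench: Steel wrench 180 mm long lying near the robot; leave alone.
Not all that is in view belongs to the job. What is shaped like the pump0 but pink or yellow is not meant. Leave any green or purple look-alike of the pump3 alone.

How it is judged:
By the outcome, as a careful person would: the job done as asked, in the order asked, and still so for the second after the job is handed in, with the robot touching nothing.
Of pump0, pump1, pump2, pump3 only 2 to 4 are there at a start; the rules pass over those that are not, and their reading is None.
At some moment in a run one of pump0, pump1, pump2, pump3 may be knocked a few centimetres aside while the robot is not near it.
Once in a run the grip may slacken for a moment while it holds something.
It also fails if it takes over 210 s, if anything falls off the work surface, if the arm or the gripper's body presses on something with over 40 N, if the wrist force passes 120 N, or if a joint passes its speed limit or range.

## Working session

There is one attempt and no reset: what is moved stays moved. The work goes in short steps, Python scripts to look and compute and a tool call to move; the robot and the scene stay as the last step left them, time stands still between calls to the robot, and variables do not carry over. Pictures are saved under pics/ and viewed, and the job is handed in when it is done.

Besides the shell and the picture viewer there is one more tool, called after "Call:" as a command line: name --argument value ..., lists and objects as JSON in quotes. send_rows: Moves the arm, as the interface text tells. Its arguments: {"type":"object","properties":{"deltas":{"type":"array","items":{"type":"number"}}},"required":["deltas"]}

```bash
ls; mkdir -p pics; cat > h.py <<'E'
import numpy as np,cv2
from scipy.spatial.transform import Rotation as Ro
from workcell import r,capture
def pts(c):
    z=c["range_z"];h,w=z.shape;u,v=np.meshgrid(np.arange(w),np.arange(h));K=c["mtx"]
    P=np.stack([(u-K[0,2])/K[0,0]*z,(v-K[1,2])/K[1,1]*z,z],-1)
    W=(P-c["t"])@c["R"]; W[z==0]=np.nan
    return W
def pose():
    o=r.get_obs();q=o["ee_rot"];return np.array(o["eef_pos"]),Ro.from_quat([q[1],q[2],q[3],q[0]]),o
E
python3 - <<'E'
from h import *
p,R,o=pose();print(o);print(R.as_matrix().round(3))
for n in("scene","top","wrist"):
    c=capture(n);cv2.imwrite(f"pics/{n}0.png",c["img"]);print(n,c["mtx"]); 
    if n!="wrist":print(c["R"],c["t"])
    else:print(c["tool_from_camera"])
E
```

```text
pics
{'time_s': 0.0, 'joint_positions': array([ 1.13141388e+00,  3.51213557e-01,  1.65240042e+00, -2.97006483e-05,
        1.13910741e+00, -8.46394939e-02]), 'qd': array([-2.45841921e-03,  7.14882511e-04, -4.54056869e-05, -5.76652405e-04,
       -6.42806324e-04,  1.27690466e-03]), 'effort': array([ 1.21098714e-03, -4.97329116e+01, -2.85253501e+01,  6.98574423e-02,
        2.57550320e-02, -1.13343488e-04]), 'eef_pos': array([0.19088965, 0.51541993, 0.19022287]), 'ee_rot': array([ 2.93758588e-04,  8.20773184e-01,  5.71253937e-01, -4.82074718e-04]), 'wrist_force': array([-0.44806399, -0.20786472,  0.04936998]), 'wrist_torque': array([-0.01775203, -0.0358302 ,  0.00074894]), 'grip_width': 0.09294785747609459}
[[ 0.347  0.938 -0.   ]
 [ 0.938 -0.347 -0.001]
 [-0.001 -0.    -1.   ]]
scene [[471.74277411   0.         251.12948212]
 [  0.         471.74277411 190.95808146]
 [  0.           0.           1.        ]]
[[ 0.84039277  0.54186373  0.01112167]
 [ 0.3534948  -0.5324599  -0.76910849]
 [-0.41083015  0.65028467 -0.63902147]] [-0.46629041 -0.06151797  1.93106321]
top [[493.19861497   0.         255.71679759]
 [  0.         493.19861497 189.85305729]
 [  0.           0.           1.        ]]
[[-0.02781885 -0.99960212  0.00465901]
 [-0.98324201  0.02652289 -0.18036544]
 [ 0.18017011 -0.0095985  -0.98358863]] [0.04801185 0.55318545 1.78887468]
wrist [[297.31863964   0.         254.71971865]
 [  0.         297.31863964 198.55175829]
 [  0.           0.           1.        ]]
[[ 9.99999962e-01  2.58958501e-04  9.80317218e-05 -4.80682997e-05]
 [-2.75281442e-04  9.67928232e-01  2.51226715e-01 -6.96161337e-02]
 [-2.98303777e-05 -2.51226732e-01  9.67928266e-01 -1.93427402e-01]
 [ 0.00000000e+00  0.00000000e+00  0.00000000e+00  1.00000000e+00]]
```

View pics/top0.png

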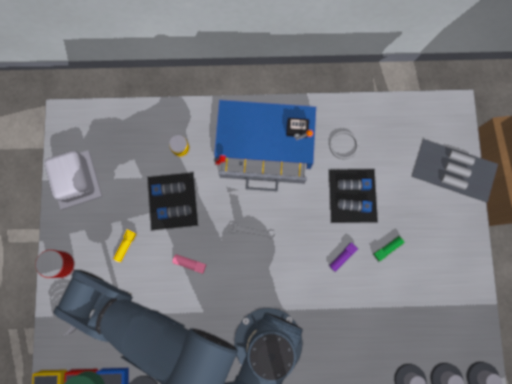

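View pics/scene0.png

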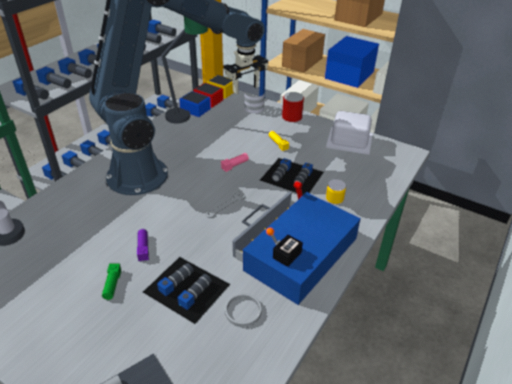

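View pics/wrist0.png

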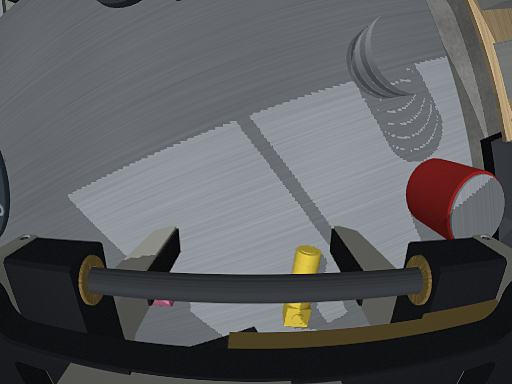

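The top view shows four blue-headed pumps: two on the left mat at (169,188) and (174,212), two on the right mat at (354,185) and (354,206). Look-alikes to leave alone: yellow (124,246), pink (189,264), purple (343,257), green (388,248), and the grey-tray rods (458,170). The drawer is ajar, with its handle at (262,186). Next I measure and check a crop.

```bash
cat > m.py <<'E'
from h import *
def comp(mask,W,minn=15):
    n,l,s,c=cv2.connectedComponentsWithStats(mask.astype(np.uint8),connectivity=8)
    for i in range(1,n):
        if s[i,4]>=minn: yield l==i,c[i],s[i]
E
python3 - <<'E'
from m import *
c=capture("top");W=pts(c);img=c["img"];hsv=cv2.cvtColor(img,cv2.COLOR_BGR2HSV)
x,y,z=W[...,0],W[...,1],W[...,2]
cv2.imwrite("pics/crop1.png",cv2.resize(img[80:240,140:390],None,fx=3,fy=3,interpolation=cv2.INTER_CUBIC))
ok=(x>0.25)&(x<1.0)&(abs(y)<.5)
# cabinet top
m=ok&(abs(z-.1)<.006)&(hsv[...,0]>100)&(hsv[...,0]<125)&(hsv[...,1]>100)
for k,cc,s in comp(m,W,200):
    P=W[k][:,:2].astype(np.float32);print("cab",len(P),cv2.minAreaRect(P),np.median(z[k]))
# objects
m=ok&(z>.012)&(z<.06)
for k,cc,s in comp(m,W,25):
    P=W[k];print("obj",cc.round(),len(P),cv2.minAreaRect(P[:,:2].astype(np.float32)),P[:,2].max().round(3))
m=ok&(hsv[...,0]>100)&(hsv[...,0]<125)&(hsv[...,1]>120)&(z<.06)&(z>.01)
for k,cc,s in comp(m,W,8): print("blue",cc.round(),np.nanmedian(W[k],0).round(3),s[4])
m=ok&((hsv[...,0]<18)|(hsv[...,0]>172))&(hsv[...,1]>150)
for k,cc,s in comp(m,W,4): print("red",cc.round(),np.nanmedian(W[k],0).round(3),img[int(cc[1]),int(cc[0])],s[4])
E
```

```text
cab 4098 ((0.7662652730941772, -0.007915511727333069), (0.3636961877346039, 0.22189699113368988), 84.18478393554688) 0.1006638684524899
obj [344. 145.] 133 ((0.7295873761177063, -0.31123197078704834), (0.1069585382938385, 0.108268141746521), 88.68797302246094) 0.029
obj [182. 151.] 80 ((0.7180151343345642, 0.310823917388916), (0.031002778559923172, 0.07011853903532028), 28.754039764404297) 0.059
obj [264. 167.] 963 ((0.6463325619697571, -0.006767541170120239), (0.3414599299430847, 0.06036689877510071), 84.23461151123047) 0.06
obj [232. 177.] 64 ((0.6092689037322998, 0.12112465500831604), (0.09943778067827225, 0.0046027968637645245), 84.26109313964844) 0.059
obj [262. 179.] 62 ((0.5976873636245728, 0.007521696388721466), (0.09940743446350098, 0.0033056349493563175), 83.80674743652344) 0.06
obj [291. 181.] 66 ((0.5874117612838745, -0.10205146670341492), (0.10181008279323578, 0.0038854617159813643), 83.91474151611328) 0.059
obj [355. 184.] 313 ((0.5718031525611877, -0.34352654218673706), (0.1290566474199295, 0.04029491916298866), 85.21428680419922) 0.052
obj [167. 188.] 324 ((0.57339721
[... 474 characters left out ...]
8.10081481933594) 0.046
obj [388. 248.] 318 ((0.32630476355552673, -0.4534524381160736), (0.03834095224738121, 0.12150517106056213), 33.00423049926758) 0.047
obj [343. 256.] 332 ((0.30254659056663513, -0.2837018370628357), (0.03623571991920471, 0.12967388331890106), 44.04689407348633) 0.048
obj [188. 263.] 328 ((0.29386669397354126, 0.28704726696014404), (0.12126576900482178, 0.039014097303152084), 70.24787139892578) 0.05
blue [366. 184.] [ 0.567 -0.384  0.039] 79
blue [156. 189.] [0.567 0.404 0.038] 85
blue [366. 206.] [ 0.484 -0.379  0.038] 80
blue [162. 213.] [0.48  0.384 0.039] 90
red [309. 133.] [ 0.72  -0.154  0.215] [ 10  95 193] 28
red [221. 159.] [0.652 0.154 0.151] [ 13  21 182] 48
```

View pics/crop1.png

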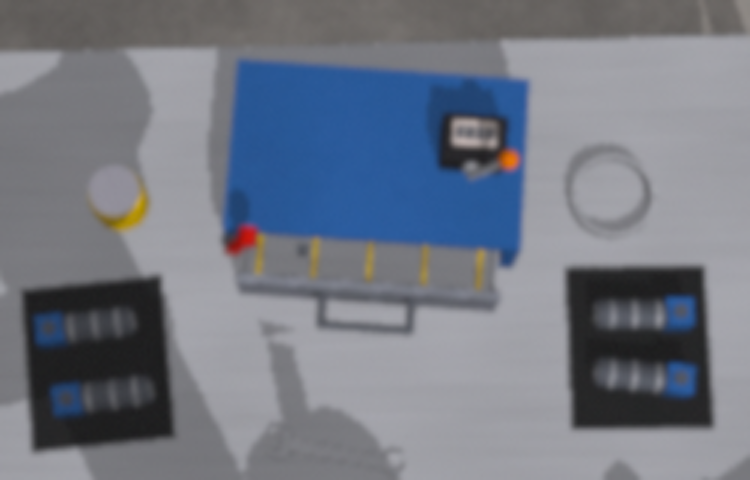

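The crop confirms blue-headed pumps with dark barrels, two on each mat, and the red latch upright at the cabinet's left end. Next come finer measurements in the cabinet frame.

```bash
cat >> m.py <<'E'
YAW=np.radians(-5.82);CX=np.array([0.7663,-0.0079])
def tocab(W):
    d=W[...,:2]-CX;c,s=np.cos(YAW),np.sin(YAW)
    return np.stack([d[...,0]*c+d[...,1]*s,-d[...,0]*s+d[...,1]*c,W[...,2]],-1)
def toW(x,y):
    c,s=np.cos(YAW),np.sin(YAW);return CX+[c*x-s*y,s*x+c*y]
E
python3 - <<'E'
from m import *
for n in("top","scene"):
    c=capture(n);W=pts(c);C=tocab(W);x,y,z=C[...,0],C[...,1],C[...,2]
    m=(x>-.24)&(x<-.11)&(abs(y)<.05)&(z>.05)&(z<.1)
    P=C[m]
    for a in np.arange(-.24,-.11,.004):
        q=P[(P[:,0]>=a)&(P[:,0]<a+.004)]
        if len(q):print(n,round(a,3),len(q),np.median(q[:,2]).round(4))
    hsv=cv2.cvtColor(c["img"],cv2.COLOR_BGR2HSV)
    m=((hsv[...,0]<8)|(hsv[...,0]>172))&(hsv[...,1]>150)&(abs(x+.12)<.05)&(z>.06)&(z<.2)&(abs(y)<.25)
    P=C[m];print("latch",len(P),P.min(0),P.max(0),np.median(P,0))
    m=(abs(hsv[...,0]-11.)<5)&(hsv[...,1]>150)&(abs(x)<.1)&(z>.15)&(abs(y)<.25)
    P=C[m];print("ball",len(P),P.min(0),P.max(0),np.median(P,0))
    m=(z>.14)&(z<.16)&(abs(x)<.1)&(abs(y)<.25)
    P=C[m];print("counter",len(P),P.min(0),P.max(0),np.median(P,0))
E
```

```text
top -0.22 7 0.0713
top -0.216 31 0.0714
top -0.212 27 0.0725
top -0.208 8 0.0687
top -0.192 1 0.0733
top -0.172 54 0.0683
top -0.168 34 0.0859
top -0.164 34 0.0865
top -0.16 15 0.0839
top -0.156 1 0.0777
latch 46 [-0.13794189  0.13552139  0.08688898] [-0.12096055  0.17051226  0.16704651] [-0.13201838  0.14957757  0.15317209]
ball 28 [-0.03809184 -0.15869797  0.20572342] [-0.02032912 -0.14100867  0.22497038] [-0.03064695 -0.14992466  0.21603372]
counter 353 [-0.03173442 -0.15339779  0.14003237] [ 0.04614852 -0.07469     0.15997156] [ 0.01325056 -0.11496876  0.14962887]
scene -0.22 6 0.0703
scene -0.216 17 0.073
scene -0.212 29 0.0711
scene -0.208 15 0.0736
scene -0.2 2 0.0732
scene -0.196 2 0.0741
scene -0.192 1 0.0746
scene -0.188 1 0.0756
scene -0.184 1 0.0754
scene -0.172 14 0.088
scene -0.168 19 0.0891
scene -0.164 53 0.0825
scene -0.16 110 0.071
scene -0.156 4 0.0656
scene -0.116 1 0.0981
latch 83 [-0.14059423  0.13048293  0.08830459] [-0.1152667   0.16854669  0.16347124] [-0.12445274  0.14283116  0.14410545]
ball 35 [-0.0359076  -0.16824239  0.20281181] [-0.01734006 -0.15325364  0.22414489] [-0.02458974 -0.16173968  0.21635519]
counter 441 [-0.02837632 -0.16331114  0.1400609 ] [ 0.0477158  -0.07714576  0.15845572] [ 0.01697251 -0.12472676  0.15079664]
```

```bash
cat > plan.py <<'E'
from m import *
def plan(*wps):
    """wps: (x,y,z,yawdeg of tool x). Print shift in current tool axes, turn about tool z (deg), rows needed"""
    p,R,o=pose();M=R.as_matrix()
    print("t",round(o["time_s"],2),"p",p.round(4),"yaw",np.degrees(np.arctan2(M[1,0],M[0,0])).round(2),"grip",round(float(o["grip_width"]),4),"F",np.round(o["wrist_force"],1))
    last=p;lr=R
    for x,y,z,a in wps:
        a=np.radians(a);T=Ro.from_matrix(np.array([[np.cos(a),np.sin(a),0],[np.sin(a),-np.cos(a),0],[0,0,-1]]))
        d=M.T@(np.array([x,y,z])-p);rv=np.degrees((R.inv()*T).as_rotvec())
        n=max(np.linalg.norm(np.array([x,y,z])-last)/.0417,np.degrees((lr.inv()*T).magnitude())/7.16)
        print("turn",rv.round(1),"shift",d.round(4),"rows",round(n,1));last=np.array([x,y,z]);lr=T
E
python3 - <<'E'
from plan import *
g=toW(-.19,0);print(g)
plan((g[0],g[1],.19,84.2),(g[0],g[1],.05,84.2))
E
```

```text
[0.57727938 0.01136668]
t 0.3 p [0.191  0.5156 0.1905] yaw 69.67 grip 0.0929 F [ 0.1  0.7 -0.1]
turn [ -0.    0.  -14.5] shift [-0.3387  0.5374  0.0007] rows 15.2
turn [ -0.    0.  -14.5] shift [-0.3386  0.5374  0.1407] rows 3.4
```

Call:
send_rows --deltas '[0,0,-2,-0.021,0.034,0,0.04,0,0,-4,-0.042,0.068,0,0,0,0,-6,-0.063,0.101,0,0,0,0,-8,-0.085,0.134,0,0,0,0,-10,-0.106,0.168,0,0,0,0,-12,-0.127,0.201,0,0,0,0,-14,-0.148,0.235,0,0,0,0,-14.5,-0.169,0.269,0,0]'

```text
time_s: 0.97
eef_pos: [0.3853, 0.2621, 0.1909]
ee_rot: [0.0, 0.741, 0.671, 0.0]
wrist_force: [0.1, 0.9, 0.8]
grip_width: 0.0442
```

```bash
python3 - <<'E'
from plan import *
g=toW(-.19,0)
plan((g[0],g[1],.19,84.2),(g[0],g[1],.05,84.2))
E
```

```text
t 0.97 p [0.3853 0.2621 0.1909] yaw 84.3 grip 0.0442 F [0.1 0.9 0.8]
turn [ 0.  -0.   0.1] shift [-0.2305  0.2159  0.0009] rows 7.6
turn [ 0.  -0.   0.1] shift [-0.2305  0.2158  0.1409] rows 3.4
```

Call:
send_rows --deltas '[0,0,0,-0.029,0.027,0,0,0,0,0,-0.058,0.054,0,0,0,0,0,-0.087,0.081,0,0,0,0,0,-0.116,0.108,0,0,0,0,0,-0.145,0.135,0,0,0,0,0,-0.174,0.162,0,0,0,0,0,-0.203,0.189,0,0,0,0,0,-0.221,0.206,0,0]'

```text
time_s: 1.63
eef_pos: [0.5687, 0.02, 0.1906]
ee_rot: [0.0, 0.743, 0.67, 0.0]
wrist_force: [-0.2, -0.2, -0.9]
grip_width: 0.0004
```

```bash
python3 - <<'E'
from plan import *
g=toW(-.19,0)
capture("wrist")
plan((g[0],g[1],.19,84.2),(g[0],g[1],.05,84.2))
c=capture("wrist");cv2.imwrite("pics/w1.png",c["img"])
E
```

```text
t 1.68 p [0.5702 0.0179 0.1905] yaw 84.0 grip 0.0004 F [-2.6 -2.5 -0.1]
turn [ 0.1  0.1 -0.2] shift [-0.0057  0.0077  0.0005] rows 0.2
turn [ 0.1  0.1 -0.2] shift [-0.0056  0.0075  0.1405] rows 3.4
```

View pics/w1.png

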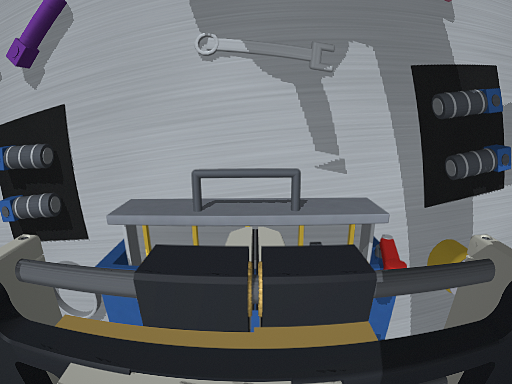

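```bash
cat >> m.py <<'E'
def wproj(X,c,p,R):
    T=np.linalg.inv(c["tool_from_camera"]);t=R.inv().apply(np.atleast_2d(X)-p)
    q=t@T[:3,:3].T+T[:3,3];rho=np.hypot(q[:,0],q[:,1]);th=np.arctan2(rho,q[:,2]);K=c["mtx"]
    return np.stack([K[0,2]+K[0,0]*th*q[:,0]/rho,K[1,2]+K[1,1]*th*q[:,1]/rho],-1)
def wpts(c,p,R):
    z=c["range_z"];h,w=z.shape;u,v=np.meshgrid(np.arange(w),np.arange(h));K=c["mtx"]
    a=(u-K[0,2])/K[0,0];b=(v-K[1,2])/K[1,1];th=np.hypot(a,b)+1e-9;k=np.tan(th)/th
    P=np.stack([a*k*z,b*k*z,z],-1);P[z==0]=np.nan
    T=c["tool_from_camera"];q=P@T[:3,:3].T+T[:3,3]
    return R.apply(q.reshape(-1,3)).reshape(q.shape)+p
E
python3 - <<'E'
from plan import *
p,R,o=pose();c=capture("wrist")
H=[list(toW(-.2135,y))+[.071] for y in(-.055,0,.055)]
print(wproj(np.array(H+[list(toW(-.19,0))+[.066],p]),c,p,R))
W=tocab(wpts(c,p,R))
for v in(165,170,175,180,185,190,195,200,205,210,215): print(v,W[v,245].round(4),c["img"][v,245])
print(W[100,460],W[168,475])
plan((*toW(-.19,0),.19,84.2))
E
```

```text
[[196.59652442 175.78352382]
 [247.37198254 175.33835132]
 [298.59304569 175.34756762]
 [247.66782912 195.56312162]
 [254.66135579 225.76820925]]
165 [-0.2143 -0.0049 -0.002 ] [172 166 160]
170 [-0.2182 -0.0027  0.0644] [113 106 101]
175 [-0.2137 -0.0026  0.0698] [99 90 84]
180 [-0.1945 -0.005  -0.0007] [179 173 167]
185 [-0.1878 -0.0051 -0.0009] [174 167 160]
190 [-0.1809 -0.0052 -0.001 ] [172 166 160]
195 [-0.1744 -0.0052  0.0002] [168 162 156]
200 [-0.1712 -0.0048  0.0141] [102  93  89]
205 [-0.1714 -0.004   0.0384] [109 100  95]
210 [-0.1712 -0.0034  0.0588] [107 100  94]
215 [-0.1713 -0.0028  0.0778] [106  99  92]
[-0.3173479   0.28943061  0.03563077] [-0.22387936  0.32528727  0.03822212]
t 1.78 p [0.5675 0.0217 0.1902] yaw 84.03 grip 0.0004 F [0.3 0.8 1. ]
turn [-0.  -0.  -0.2] shift [-0.0093  0.0108  0.0002] rows 0.3
```

The wrist camera, with the handle bar at row 175 and the front at rows 200–215, agrees with the top view to 1 mm. I'm dropping the closed fingers in behind the bar.

Call:
send_rows --deltas '[0,0,0,-0.009,0.011,0,0,0,0,0,-0.009,0.011,0,0,0,0,0,-0.009,0.011,0.03,0,0,0,0,-0.009,0.011,0.06,0,0,0,0,-0.009,0.011,0.09,0,0,0,0,-0.009,0.011,0.12,0,0,0,0,-0.009,0.011,0.145,0,0,0,0,-0.009,0.011,0.145,0]'

```text
time_s: 2.45
eef_pos: [0.5735, 0.0143, 0.0416]
ee_rot: [-0.003, 0.742, 0.671, -0.003]
wrist_force: [-0.2, 0.4, 0.0]
grip_width: 0.0006
```

```bash
python3 - <<'E'
from plan import *
plan((*toW(-.19,0),.045,84.2),(*toW(-.19-.14,0),.045,84.2)); print(tocab(pose()[0]))
E
```

```text
t 2.45 p [0.5735 0.0143 0.0416] yaw 84.23 grip 0.0006 F [-0.2  0.4  0. ]
turn [-0.4  0.   0. ] shift [-0.0025  0.004  -0.0035] rows 0.1
turn [-0.4  0.   0. ] shift [-0.0024 -0.136  -0.0024] rows 3.4
[-0.19401653  0.00252338  0.04156499]
```

Call:
send_rows --deltas '[0,0,0,0,-0.008,0,0,0,0,0,0,-0.022,0,0,0,0,0,0,-0.036,0,0,0,0,0,0,-0.05,0,0,0,0,0,0,-0.064,0,0,0,0,0,0,-0.078,0,0,0,0,0,0,-0.09,0,0,0,0,0,0,-0.1,0,0]'

```text
time_s: 3.12
eef_pos: [0.4772, 0.0236, 0.0478]
ee_rot: [0.001, 0.742, 0.67, 0.001]
wrist_force: [0.8, 1.1, 0.3]
grip_width: 0.0009
```

```bash
python3 - <<'E'
from plan import *
plan(); print(tocab(pose()[0]))
c=capture("top");C=tocab(pts(c));x,y,z=C[...,0],C[...,1],C[...,2]
m=(x>-.4)&(x<-.2)&(abs(y)<.15)&(abs(y)>.07)&(z>.08)&(z<.092);print("front top",np.percentile(x[m],[2,50,98]))
cv2.imwrite("pics/top2.png",cv2.resize(c["img"][80:240,140:390],None,fx=3,fy=3))
E
```

```text
t 3.12 p [0.4772 0.0236 0.0478] yaw 84.2 grip 0.0009 F [0.8 1.1 0.3]
[-0.29082611  0.00204249  0.04775556]Traceback (most recent call last):
  File "<stdin>", line 4, in <module>
    return _quantile_unchecked(
        a, q, axis, out, overwrite_input, method, keepdims, weights)
    return _ureduce(a,
                    func=_quantile_ureduce_func,
    ...<5 lines>...
                    overwrite_input=overwrite_input,
                    method=method)
    r = func(a, **kwargs)
    result = _quantile(arr,
                       quantiles=q,
    ...<2 lines>...
                       out=out,
                       weights=wgt)
    slices_having_nans = np.isnan(arr[-1, ...])
                                  ~~~^^^^^^^^^
IndexError: index -1 is out of bounds for axis 0 with size 0
```

```bash
cat >> m.py <<'E'
def front(n):
    c=capture(n);C=tocab(pts(c));x,y,z=C[...,0],C[...,1],C[...,2]
    m=(x>-.4)&(x<-.1)&(abs(y)<.16)&(abs(y)>.05)&(z>.07)&(z<.092)
    print(n,"front",m.sum(),np.percentile(x[m],[2,50,98]).round(3) if m.sum() else "")
    m=(x>-.45)&(x<-.1)&(abs(y)<.06)&(z>.06)&(z<.078)
    print(n,"handle",m.sum(),np.percentile(x[m],[2,20,50,80,98]).round(3) if m.sum() else "")
    return c
E
python3 - <<'E'
from plan import *
c=front("top");cv2.imwrite("pics/top2.png",c["img"])
c=front("scene");cv2.imwrite("pics/scene2.png",c["img"])
E
```

```text
top front 241 [-0.18  -0.165 -0.108]
top handle 63 [-0.191 -0.179 -0.17  -0.168 -0.164]
scene front 288 [-0.209 -0.161 -0.147]
scene handle 166 [-0.218 -0.211 -0.193 -0.159 -0.157]
```

View pics/scene2.png

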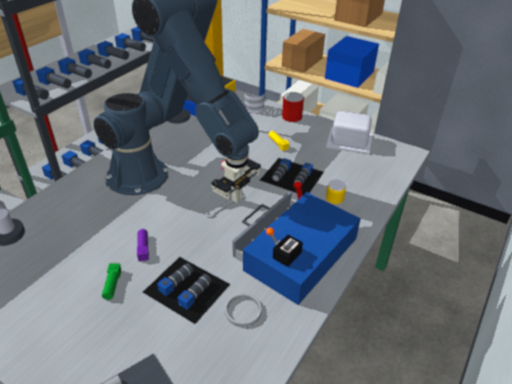

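View pics/top2.png

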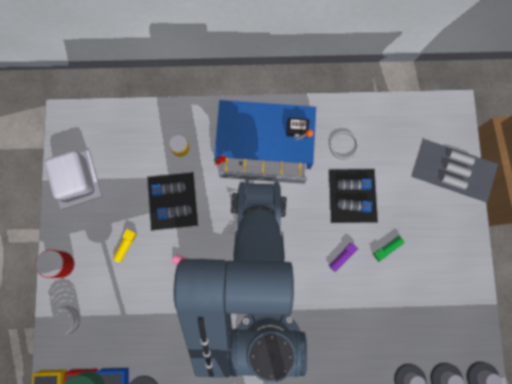

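```bash
python3 - <<'E'
from plan import *
p,R,o=pose();c=capture("wrist");cv2.imwrite("pics/w2.png",c["img"]);print(p,o["wrist_force"])
print(wproj(np.array([list(toW(-.2135,0))+[.071],p]),c,p,R))
W=tocab(wpts(c,p,R))
for v in range(215,300,6): print(v,W[v,245].round(4),W[v,180].round(4),c["img"][v,245])
E
```

```text
[0.47793441 0.02337831 0.04705553] [-0.07747147 -0.79125841 -0.05151693]
[[252.04263936 334.55187009]
 [254.66026916 225.769183  ]]
215 [-0.2828 -0.0063  0.0003] [-0.2826 -0.0627  0.0008] [161 155 151]
221 [-0.2771 -0.0064 -0.0006] [-2.768e-01 -6.330e-02 -2.000e-04] [165 160 155]
227 [-0.2997 -0.0038  0.0757] [-0.2714 -0.0637  0.0003] [144 151 150]
233 [-0.2992 -0.0036  0.0844] [-0.265  -0.0646 -0.0015] [145 153 151]
239 [-0.2995 -0.0033  0.0939] [-0.2598 -0.0647 -0.    ] [146 153 152]
245 [-0.2993 -0.003   0.1014] [-0.254  -0.0652 -0.    ] [138 145 143]
251 [-0.3267 -0.0007  0.1681] [-0.3263 -0.0185  0.168 ] [36 31 30]
257 [-0.3265 -0.0006  0.1714] [-0.3264 -0.0176  0.1718] [36 31 28]
263 [-0.3262 -0.0005  0.1742] [-0.3263 -0.0168  0.1752] [36 31 29]
269 [-0.3258 -0.0005  0.1766] [-0.3268 -0.0158  0.1791] [35 29 25]
275 [-3.264e-01 -3.000e-04  1.806e-01] [-0.326  -0.0156  0.1807] [34 27 25]
281 [-0.3248 -0.0004  0.1806] [-0.3254 -0.0152  0.1825] [60 53 51]
287 [-3.243e-01 -3.000e-04  1.825e-01] [-0.3238 -0.0154  0.1825] [47 41 37]
293 [-3.227e-01 -3.000e-04  1.825e-01] [-0.3221 -0.0156  0.1824] [46 41 38]
299 [-0.3206 -0.0004  0.1819] [-0.3204 -0.0158  0.1824] [46 41 38]
```

View pics/w2.png

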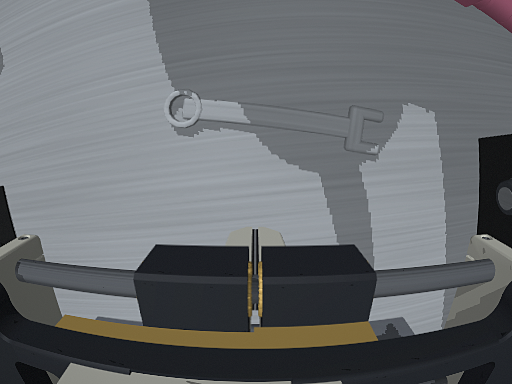

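```bash
python3 - <<'E'
from plan import *
p,R,o=pose();c=capture("wrist")
cv2.imwrite("pics/w2z.png",cv2.resize(c["img"][190:270,200:310],None,fx=7,fy=7,interpolation=cv2.INTER_NEAREST))
W=wpts(c,p,R);T=R.inv().apply((W-p).reshape(-1,3)).reshape(W.shape)
for v in range(222,250,2): print(v,[tuple((T[v,u]*1000).round().astype(int)) for u in(228,236,245,250,253,255,257,260,275)])
for y in(-.0075,0,.0075):print(wproj(np.array([p+R.apply([0,y,0]),p+R.apply([0,y,-.019])]),c,p,R))
E
```

```text
222 [(np.int64(-23), np.int64(14), np.int64(48)), (np.int64(-16), np.int64(14), np.int64(48)), (np.int64(-8), np.int64(14), np.int64(48)), (np.int64(-9223372036854775808), np.int64(-9223372036854775808), np.int64(-9223372036854775808)), (np.int64(-1), np.int64(14), np.int64(47)), (np.int64(0), np.int64(14), np.int64(47)), (np.int64(2), np.int64(14), np.int64(48)), (np.int64(5), np.int64(14), np.int64(48)), (np.int64(17), np.int64(13), np.int64(46))]
224 [(np.int64(-23), np.int64(16), np.int64(47)), (np.int64(-16), np.int64(15), np.int64(47)), (np.int64(-8), np.int64(16), np.int64(48)), (np.int64(-4), np.int64(16), np.int64(48)), (np.int64(-1), np.int64(15), np.int64(47)), (np.int64(0), np.int64(15), np.int64(47)), (np.int64(2), np.int64(16), np.int64(48)), (np.int64(5), np.int64(16), np.int64(48)), (np.int64(17), np.int64(15), np.int64(47))]
226 [(np.int64(-23), np.int64(17), np.int64(47)), (np.int64(-16), np.int64(17), np.int64(46)), (np.int64(-8), np.int64(17), np.int64(46)), (np.int64(-4), np.int64(18), np.int64(49)), (np.int64(-1), np.int64(17), np.int64(47)), (np.int64(0), np.in
[... 4197 characters left out ...]
6)), (np.int64(10), np.int64(-9), np.int64(-54))]
248 [(np.int64(-7), np.int64(-36), np.int64(-118)), (np.int64(-5), np.int64(-36), np.int64(-119)), (np.int64(-3), np.int64(-36), np.int64(-118)), (np.int64(-2), np.int64(-9), np.int64(-58)), (np.int64(-1), np.int64(-8), np.int64(-55)), (np.int64(0), np.int64(-8), np.int64(-55)), (np.int64(1), np.int64(-7), np.int64(-54)), (np.int64(3), np.int64(-9), np.int64(-58)), (np.int64(6), np.int64(-36), np.int64(-118))]
[[254.66267662 215.43966409]
 [254.657731   224.77015916]]
[[254.66030885 225.76923405]
 [254.65524624 235.95780342]]
[[254.65804013 235.84686222]
 [254.65288478 246.81933773]]<stdin>:5: RuntimeWarning: invalid value encountered in cast
```

View pics/w2z.png

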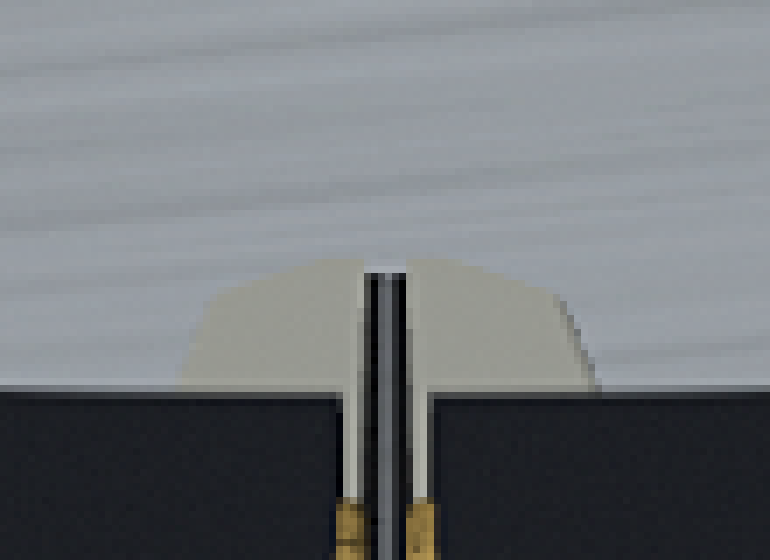

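The wrist depth puts the closed fingertips about 30 mm short of the nominal TCP. That explains why the hook passed over the bar with no force. I'll check the tips at other openings.

Call:
send_rows --deltas '[0,0,0,0,0,0,0.045,0,0,0,0,0,-0.05,0.045,0,0,0,0,0,-0.05,0.045,0,0,0,0,0,-0.05,0.045,0,0,0,0,0,-0.05,0.045,0,0,0,0,0,-0.05,0.045,0,0,0,0,0,-0.05,0.045,0,0,0,0,0,-0.05,0.045]'

```text
time_s: 4.03
eef_pos: [0.4771, 0.0231, 0.0948]
ee_rot: [-0.001, 0.742, 0.67, -0.001]
wrist_force: [0.1, 0.3, 0.3]
grip_width: 0.0442
```

```bash
cat > tip.py <<'E'
from plan import *
p,R,o=pose();c=capture("wrist");print(o["grip_width"],p)
cv2.imwrite("pics/tip%d.png"%(o["grip_width"]*1000),c["img"])
W=wpts(c,p,R);T=R.inv().apply((W-p).reshape(-1,3)).reshape(W.shape)*1000
m=(T[...,2]>-70)&(T[...,2]<25)&(abs(T[...,0])<70)&(abs(T[...,1])<30)&(W[...,2]>.03)
P=T[m];print(len(P))
for s in(-1,1):
    Q=P[P[:,0]*s>0]
    if len(Q): print(s,"zmax",np.percentile(Q[:,2],[50,95,99,100]).round(1)); E=Q[Q[:,2]>np.percentile(Q[:,2],97)];print(E[:6].round(1))
E
python3 tip.py
```

```text
0.04422367337944541 [0.47710169 0.02310927 0.09483104]
2228
-1 zmax [-53.3 -31.4 -28.7 -27.6]
[[-27.7  -9.4 -28.7]
 [-27.2  -9.2 -28.2]
 [-26.5  -9.3 -28.5]
 [-26.   -9.2 -28.1]
 [-25.3  -9.5 -28.9]
 [-24.8  -9.3 -28.3]]
1 zmax [-53.3 -31.6 -28.6 -27.1]
[[ 23.9  -9.4 -28.5]
 [ 24.5  -9.5 -28.8]
 [ 25.4  -8.9 -27.1]
 [ 25.9  -8.9 -27.2]
 [ 26.4  -9.2 -28.1]
 [ 26.9  -9.4 -28.6]]
```

```bash
python3 - <<'E'
from plan import *
g=toW(-.191,0)
plan((g[0],g[1],.095,84.2),(g[0],g[1],.016,84.2))
E
```

```text
t 4.08 p [0.4772 0.0231 0.095 ] yaw 84.17 grip 0.0446 F [-0.5 -0.6 -0.2]
turn [-0.1  0.  -0. ] shift [-0.0015  0.0997 -0.0001] rows 2.4
turn [-0.1  0.  -0. ] shift [-0.0015  0.0998  0.0789] rows 1.9
```

Call:
send_rows --deltas '[0,0,0,0,0.03,0,0,0,0,0,-0.001,0.06,0,0,0,0,0,-0.001,0.09,0,0,0,0,0,-0.001,0.1,0,0,0,0,0,-0.001,0.1,0.01,0,0,0,0,-0.001,0.1,0.035,0,0,0,0,-0.001,0.1,0.06,0,0,0,0,-0.001,0.1,0.079,0]'

```text
time_s: 4.75
eef_pos: [0.5748, 0.0122, 0.014]
ee_rot: [-0.001, 0.742, 0.67, -0.001]
wrist_force: [0.7, -0.6, 0.1]
grip_width: 0.0009
```

```bash
python3 - <<'E'
from plan import *
p,R,o=pose();c=capture("wrist");cv2.imwrite("pics/w3.png",c["img"][130:330,100:420]);
plan();print(tocab(pose()[0]),pose()[2]["grip_width"])
E
```

```text
t 4.8 p [0.5729 0.0123 0.011 ] yaw 84.17 grip 0.0004 F [-2.3 -0.1 -3.7]
[-0.19442367  0.00044021  0.01098972] 0.000406062389718879
```

View pics/w3.png

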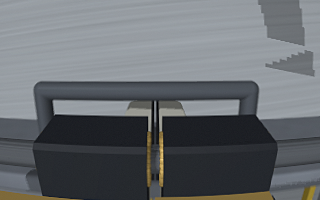

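The fingers now sit behind the bar, between the bar and the drawer front. I'm pulling.

Call:
send_rows --deltas '[0,0,0,0,-0.008,0,0,0,0,0,0,-0.022,0,0,0,0,0,0,-0.036,0,0,0,0,0,0,-0.05,0,0,0,0,0,0,-0.064,0,0,0,0,0,0,-0.078,0,0,0,0,0,0,-0.09,0,0,0,0,0,0,-0.1,0,0]'

```text
time_s: 5.47
eef_pos: [0.477, 0.0222, 0.018]
ee_rot: [0.001, 0.742, 0.67, 0.001]
wrist_force: [4.4, -1.6, -1.8]
grip_width: 0.0007
```

```bash
python3 - <<'E'
from plan import *
plan(); print(tocab(pose()[0]))
c=front("scene");front("top")
E
```

```text
t 5.47 p [0.477  0.0222 0.018 ] yaw 84.19 grip 0.0007 F [ 4.4 -1.6 -1.8]
[-0.29089332  0.00055864  0.0180214 ]
scene front 292 [-0.296 -0.252 -0.245]
scene handle 169 [-0.308 -0.299 -0.277 -0.25  -0.248]
top front 131 [-0.267 -0.26  -0.105]
top handle 0
```

Call:
send_rows --deltas '[0,0,0,0,-0.004,0,0,0,0,0,0,-0.008,0,0,0,0,0,0,-0.012,0,0,0,0,0,0,-0.015,0,0,0,0,0,0,-0.018,0,0,0,0,0,0,-0.02,0,0,0,0,0,0,-0.02,0,0,0,0,0,0,-0.02,0,0]'

```text
time_s: 6.23
eef_pos: [0.459, 0.024, 0.017]
ee_rot: [0.001, 0.742, 0.67, 0.001]
wrist_force: [7.7, -1.2, -1.6]
grip_width: 0.0007
```

Call:
send_rows --deltas '[0,0,0,0,-0.002,0,0,0,0,0,0,-0.004,0,0,0,0,0,0,-0.006,0,0,0,0,0,0,-0.007,0,0,0,0,0,0,-0.008,0,0,0,0,0,0,-0.008,0,0,0,0,0,0,-0.008,0,0,0,0,0,0,-0.008,0,0]'

```text
time_s: 6.9
eef_pos: [0.4595, 0.0241, 0.0181]
ee_rot: [0.007, 0.742, 0.67, 0.007]
wrist_force: [41.7, -4.1, -31.5]
grip_width: 0.0005
```

```bash
python3 - <<'E'
from plan import *
plan(); print(tocab(pose()[0]))
c=front("scene");front("top")
E
```

```text
t 6.9 p [0.4595 0.0241 0.0181] yaw 84.15 grip 0.0005 F [ 41.7  -4.1 -31.5]
[-0.30849784  0.00072706  0.01809748]
scene front 292 [-0.316 -0.271 -0.239]
scene handle 166 [-0.324 -0.317 -0.297 -0.268 -0.266]
top front 128 [-0.28  -0.274 -0.107]
top handle 0
```

Call:
send_rows --deltas '[0,0,0,0,0.01,0,0,0,0,0,0,0.02,0,0,0,0,0,0,0.02,-0.03,0.09,0,0,0,0,0.02,-0.07,0.09,0,0,0,0,0.02,-0.11,0.09,0,0,0,0,0.02,-0.15,0.09,0,0,0,0,0.02,-0.18,0.09,0,0,0,0,0.02,-0.18,0.09]'

```text
time_s: 7.67
eef_pos: [0.4715, 0.0229, 0.202]
ee_rot: [0.002, 0.742, 0.67, 0.002]
wrist_force: [0.1, -0.2, 0.2]
grip_width: 0.0359
```

```bash
cat > pumps.py <<'E'
from plan import *
def find(n="top"):
    c=capture(n);W=pts(c);hsv=cv2.cvtColor(c["img"],cv2.COLOR_BGR2HSV);x,y,z=np.moveaxis(W,-1,0)
    out=[]
    m=(x>.4)&(x<.68)&(abs(y)>.2)&(abs(y)<.46)&(z>.018)&(z<.06)
    for k,cc,s in comp(m,W,40):
        k2=k&(z>.026)
        P=W[k2][:,:2].astype(np.float32);r_=cv2.minAreaRect(P)
        u,sv,vt=np.linalg.svd(P-P.mean(0),full_matrices=False);d=vt[0]
        b=k&(abs(hsv[...,0].astype(int)-112)<13)&(hsv[...,1]>120)
        hd=np.median(W[b][:,:2],0) if b.any() else None
        print(n,"px",cc.round(),"ctr",np.round(r_[0],4),"size",np.round(r_[1],3),"axis deg",round(float(np.degrees(np.arctan2(d[1],d[0])))%180,1),"head",hd,"zmax",np.nanpercentile(z[k],98).round(3))
    return c
if __name__=="__main__": find("top");find("scene")
E
python3 pumps.py;python3 - <<'E'
from plan import *
plan()
E
```

```text
top px [355. 184.] ctr [ 0.5709 -0.3394] size [0.121 0.036] axis deg 88.8 head [ 0.57064814 -0.3832704 ] zmax 0.049
top px [167. 188.] ctr [0.5739 0.3639] size [0.036 0.121] axis deg 95.6 head [0.56874095 0.40577342] zmax 0.047
top px [355. 205.] ctr [ 0.4924 -0.3353] size [0.121 0.037] axis deg 82.4 head [ 0.48419389 -0.37865846] zmax 0.048
top px [173. 211.] ctr [0.4858 0.3419] size [0.036 0.121] axis deg 95.9 head [0.4811854 0.3836084] zmax 0.05
scene px [282. 168.] ctr [0.4867 0.339 ] size [0.035 0.137] axis deg 96.3 head [0.49093289 0.36989301] zmax 0.048
scene px [304. 172.] ctr [0.5745 0.3572] size [0.038 0.127] axis deg 95.9 head [0.57764472 0.39419664] zmax 0.048
scene px [175. 278.] ctr [ 0.4925 -0.3414] size [0.122 0.04 ] axis deg 80.4 head [ 0.49232201 -0.38887173] zmax 0.046
scene px [194. 290.] ctr [ 0.5725 -0.346 ] size [0.124 0.04 ] axis deg 87.1 head [ 0.57719814 -0.39594855] zmax 0.046
t 7.77 p [0.4693 0.023  0.1969] yaw 84.17 grip 0.0439 F [ 0.2 -0.1 -0.9]
```

```bash
python3 - <<'E'
from plan import *
plan((.486,.341,.12,6),(.486,.341,-.0155,6))
E
```

```text
t 7.77 p [0.4693 0.023  0.1969] yaw 84.17 grip 0.0439 F [ 0.2 -0.1 -0.9]
turn [ 0.  -0.  78.2] shift [ 0.318  -0.0157  0.0769] rows 10.9
turn [ 0.  -0.  78.2] shift [ 0.318  -0.0157  0.2124] rows 3.2
```

Call:
send_rows --deltas '[0,0,7,0.035,-0.002,0,0.07,0,0,14,0.07,-0.004,0,0.07,0,0,21,0.105,-0.005,0.01,0.07,0,0,28,0.14,-0.007,0.02,0.07,0,0,35,0.175,-0.009,0.03,0.07,0,0,42,0.21,-0.01,0.04,0.07,0,0,49,0.245,-0.012,0.05,0.07,0,0,56,0.28,-0.014,0.06,0.07]'

```text
time_s: 8.43
eef_pos: [0.4824, 0.3041, 0.1337]
ee_rot: [0.001, 0.965, 0.26, -0.002]
wrist_force: [0.2, -0.4, 0.1]
grip_width: 0.0703
```

```bash
python3 - <<'E'
from plan import *
plan((.486,.341,.12,6),(.486,.341,-.0155,6))
E
```

```text
t 8.43 p [0.4824 0.3041 0.1337] yaw 30.19 grip 0.0703 F [ 0.2 -0.4  0.1]
turn [ 0.   0.3 24.2] shift [ 0.0217 -0.0301  0.0136] rows 3.4
turn [ 0.   0.3 24.2] shift [ 0.0223 -0.0301  0.1491] rows 3.2
```

Call:
send_rows --deltas '[0,0,7,0.006,-0.01,0.003,0.07,0,0,14,0.012,-0.02,0.006,0.07,0,0,21,0.018,-0.028,0.01,0.07,0,0,22,0.02,-0.03,0.013,0.07,0,0,22,0.02,-0.03,0.013,0.07,0,0,22,0.02,-0.03,0.013,0.07,0,0,22,0.02,-0.03,0.013,0.07,0,0,22,0.02,-0.03,0.013,0.07]'

```text
time_s: 9.1
eef_pos: [0.4861, 0.3383, 0.1237]
ee_rot: [0.0, 0.997, 0.075, -0.0]
wrist_force: [-0.4, 0.7, -0.5]
grip_width: 0.0699
```

```bash
cat > over.py <<'E'
import sys
from plan import *
# wrist view of pump under the gripper
def look(name,lim=.09):
    p,R,o=pose();c=capture("wrist");cv2.imwrite(f"pics/{name}.png",c["img"])
    W=wpts(c,p,R);d=np.hypot(W[...,0]-p[0],W[...,1]-p[1])
    m=(W[...,2]>.022)&(W[...,2]<.048)&(d<lim)
    for k,cc,s in comp(m,W,150):
        P=W[k][:,:2].astype(np.float32);print("px",cc.round(),s[4],"rect",[np.round(v,4) for v in cv2.minAreaRect(P)],"z98",np.percentile(W[k][:,2],98).round(4))
    return W,c,p,R
if __name__=="__main__": look(sys.argv[1])
E
python3 over.py p0;python3 - <<'E'
from plan import *
plan((.486,.341,.12,6),(.486,.341,-.0155,6))
E
```

```text
px [253. 189.] 4184 rect [array([0.4835, 0.3384]), array([0.0363, 0.1205]), np.float64(6.5468)] z98 0.0408
px [333. 190.] 1523 rect [array([0.5644, 0.3576]), array([0.0197, 0.0889]), np.float64(6.2506)] z98 0.0391
t 9.15 p [0.4861 0.3384 0.1239] yaw 8.58 grip 0.0701 F [ 0.3 -0.3 -0. ]
turn [ 0.  -0.   2.6] shift [ 0.0002 -0.0026  0.0039] rows 0.4
turn [ 0.  -0.   2.6] shift [ 0.0002 -0.0026  0.1394] rows 3.2
```

View pics/p0.png

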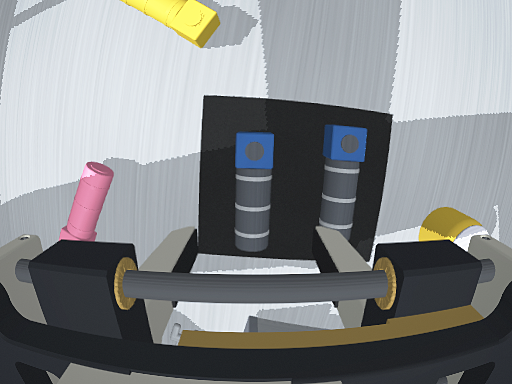

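The wrist view shows pump A centred between the fingers: head at (254,150), barrel down to row 250, measured 36 x 120 mm. I'm descending.

```bash
python3 - <<'E'
from plan import *
plan((.4835,.3384,-.0155,6.5))
E
```

```text
t 9.15 p [0.4861 0.3384 0.1239] yaw 8.58 grip 0.0701 F [ 0.3 -0.3 -0. ]
turn [ 0.  -0.   2.1] shift [-0.0026 -0.0004  0.1394] rows 3.3
```

Call:
send_rows --deltas '[0,0,2,-0.003,0,0.03,0.07,0,0,2,-0.003,0,0.06,0.07,0,0,2,-0.003,0,0.09,0.07,0,0,2,-0.003,0,0.115,0.07,0,0,2,-0.003,0,0.13,0.07,0,0,2,-0.003,0,0.139,0.07,0,0,2,-0.003,0,0.139,0.07,0,0,2,-0.003,0,0.139,0.03]'

```text
time_s: 9.82
eef_pos: [0.4834, 0.3385, -0.0147]
ee_rot: [-0.0, 0.998, 0.057, 0.0]
wrist_force: [-0.0, 0.4, -0.6]
grip_width: 0.0666
```

Call:
send_rows --deltas '[0,0,0,0,0,0,0.03,0,0,0,0,0,0,0.02,0,0,0,0,0,0,0.02,0,0,0,0,0,0,0.02,0,0,0,0,0,0,0.02,0,0,0,0,0,0,0.02,0,0,0,0,0,0,0.02,0,0,0,0,0,0,0.02]'

```text
time_s: 10.48
eef_pos: [0.4834, 0.3386, -0.0148]
ee_rot: [-0.0, 0.998, 0.057, 0.0]
wrist_force: [-0.5, -0.2, 6.1]
grip_width: 0.0353
```

```bash
python3 - <<'E'
from plan import *
p,R,o=pose();c=capture("wrist");cv2.imwrite("pics/p0g.png",c["img"])
plan()
E
```

```text
t 10.53 p [ 0.4834  0.3386 -0.0148] yaw 6.54 grip 0.0354 F [-1.1 -0.3  5.1]
```

View pics/p0g.png

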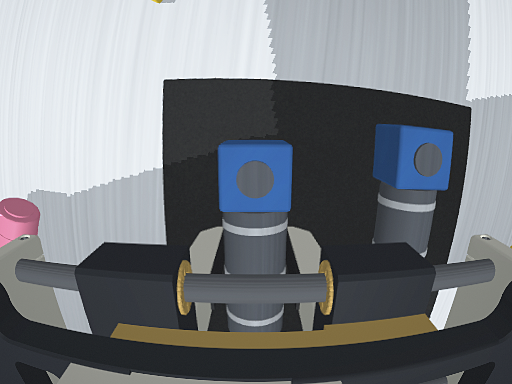

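The grip width of 35.4 mm and the +5 N upward force suggest the tips are biting just above the axis. I'll regrip lower.

Call:
send_rows --deltas '[0,0,0,0,0,0,0.06,0,0,0,0,0,0,0.06,0,0,0,0,0,0,0.06,0,0,0,0,0,0.003,0.06,0,0,0,0,0,0.006,0.06,0,0,0,0,0,0.006,0.06,0,0,0,0,0,0.006,0.02,0,0,0,0,0,0.006,0.02]'

```text
time_s: 11.2
eef_pos: [0.483, 0.3385, -0.0214]
ee_rot: [0.0, 0.998, 0.057, -0.0]
wrist_force: [0.6, -0.5, 0.3]
grip_width: 0.051
```

Call:
send_rows --deltas '[0,0,0,0,0,0,0.02,0,0,0,0,0,0,0.02,0,0,0,0,0,0,0.02,0,0,0,0,0,0,0.02,0,0,0,0,0,0,0.02,0,0,0,0,0,0,0.02,0,0,0,0,0,0,0.02,0,0,0,0,0,0,0.02]'

```text
time_s: 11.87
eef_pos: [0.4832, 0.3385, -0.0212]
ee_rot: [-0.0, 0.998, 0.057, 0.0]
wrist_force: [0.3, 1.2, 0.8]
grip_width: 0.0351
```

```bash
python3 - <<'E'
from plan import *
plan()
E
```

```text
t 11.87 p [ 0.4832  0.3385 -0.0212] yaw 6.53 grip 0.0351 F [0.3 1.2 0.8]
```

Call:
send_rows --deltas '[0,0,0,0,0,-0.01,0.02,0,0,0,0,0,-0.03,0.02,0,0,0,0,0,-0.06,0.02,0,0,0,0,0,-0.09,0.02,0,0,0,0,0,-0.12,0.02,0,0,0,0,0,-0.15,0.02,0,0,0,0,0,-0.16,0.02,0,0,0,0,0,-0.16,0.02]'

```text
time_s: 12.53
eef_pos: [0.484, 0.339, 0.1412]
ee_rot: [-0.001, 0.998, 0.057, 0.002]
wrist_force: [0.6, 0.3, -2.9]
grip_width: 0.0352
```

```bash
python3 - <<'E'
from plan import *
p,R,o=pose();c=capture("wrist");cv2.imwrite("pics/p0l.png",c["img"])
W=wpts(c,p,R);T=R.inv().apply((W-p).reshape(-1,3)).reshape(W.shape)*1000
m=(abs(T[...,0])<16)&(T[...,1]<-20)&(T[...,1]>-75)&(T[...,2]>-60)&(T[...,2]<20)
for y in range(-75,-20,5):
    q=T[m&(T[...,1]>=y)&(T[...,1]<y+5)&(abs(T[...,0])<5)]
    if len(q):print(y,np.median(q,0).round(1),len(q))
g=toW(-.174-.03,-.105)
plan((*g,.14,84.2),(*g,0,84.2))
E
```

```text
-60 [ -0.1 -59.  -58.7] 285
-55 [  0.3 -53.1 -59.3] 123
-50 [ -1.7 -48.9 -59.9] 4
-40 [ -0.1 -38.3 -59.7] 1
-35 [ -0.6 -31.7 -59.5] 126
-30 [ -0.1 -27.3 -59.1] 171
-25 [ -0.1 -22.5 -58.9] 196
t 12.58 p [0.4831 0.3384 0.1388] yaw 6.53 grip 0.0356 F [ 0.5  0.1 -5.2]
turn [  0.   -0.  -77.7] shift [ 0.0203  0.4353 -0.0013] rows 10.8
turn [  0.   -0.  -77.7] shift [0.0202 0.4353 0.1387] rows 3.4
```

View pics/p0l.png

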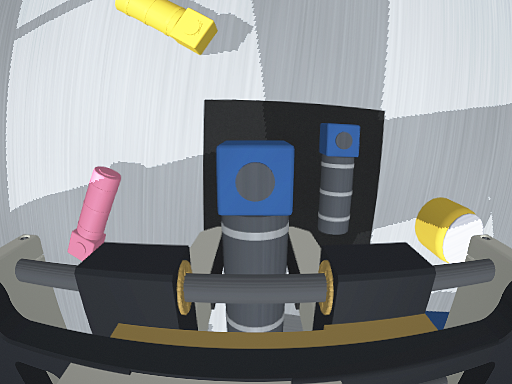

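```bash
python3 - <<'E'
from plan import *
g=toW(-.199,.035);print(g)
plan((*g,.14,84.2),(*g,-.007,84.2))
E
```

```text
[0.5718749 0.0470989]
t 12.58 p [0.4831 0.3384 0.1388] yaw 6.53 grip 0.0356 F [ 0.5  0.1 -5.2]
turn [  0.   -0.  -77.7] shift [ 0.0551  0.2996 -0.0012] rows 10.8
turn [  0.   -0.  -77.7] shift [0.055  0.2996 0.1458] rows 3.5
```

Call:
send_rows --deltas '[0,0,-6,0.003,0.02,0,0.02,0,0,-13,0.008,0.05,0,0.02,0,0,-20,0.014,0.08,0,0.02,0,0,-27,0.02,0.11,0,0.02,0,0,-34,0.026,0.14,0,0.02,0,0,-41,0.032,0.17,0,0.02,0,0,-48,0.038,0.2,0,0.02,0,0,-55,0.043,0.23,0,0.02]'

```text
time_s: 13.25
eef_pos: [0.551, 0.1132, 0.1361]
ee_rot: [-0.001, 0.858, 0.514, -0.002]
wrist_force: [1.4, 0.5, -4.0]
grip_width: 0.0357
```

```bash
python3 - <<'E'
from plan import *
g=toW(-.199,.035)
plan((*g,.14,84.2),(*g,-.007,84.2))
E
```

```text
t 13.25 p [0.551  0.1132 0.1361] yaw 61.88 grip 0.0357 F [ 1.4  0.5 -4. ]
turn [ -0.2   0.1 -22.3] shift [-0.0484  0.0496 -0.004 ] rows 3.1
turn [ -0.2   0.1 -22.3] shift [-0.0481  0.0501  0.143 ] rows 3.5
```

Call:
send_rows --deltas '[0,0,-6,-0.015,0.015,0,0.02,0,0,-12,-0.03,0.03,0,0.02,0,0,-18,-0.042,0.042,0,0.02,0,0,-22,-0.046,0.047,0,0.02,0,0,-22.3,-0.046,0.047,0,0.02,0,0,-22.3,-0.046,0.047,0,0.02,0,0,-22.3,-0.046,0.047,0,0.02,0,0,-22.3,-0.046,0.047,0,0.02]'

```text
time_s: 13.92
eef_pos: [0.5708, 0.0527, 0.138]
ee_rot: [-0.0, 0.744, 0.668, -0.0]
wrist_force: [-0.1, 0.5, -3.8]
grip_width: 0.0357
```

```bash
cat > dr.py <<'E'
from plan import *
import sys
def ridges(W,c):
    C=tocab(W);hsv=cv2.cvtColor(c["img"],cv2.COLOR_BGR2HSV)
    m=(abs(hsv[...,0].astype(int)-25)<8)&(hsv[...,1]>130)&(hsv[...,2]>90)&(C[...,0]<-.1)&(C[...,0]>-.28)&(abs(C[...,1])<.17)&(C[...,2]<.04)&(C[...,2]>.0)
    for k,cc,s in comp(m,C,12):
        P=C[k];f=np.polyfit(P[:,0],P[:,1],1) if np.ptp(P[:,0])>.02 else [9,9]
        print("ridge px",cc.round(),s[4],"cab",np.median(P,0).round(4),"slope",round(f[0],3),"x",P[:,0].min().round(3),P[:,0].max().round(3))
if __name__=="__main__":
    p,R,o=pose();c=capture("wrist");cv2.imwrite(f"pics/{sys.argv[1]}.png",c["img"]);W=wpts(c,p,R);ridges(W,c)
    c=capture("top");print("top");ridges(pts(c),c)
    plan();print("tcp cab",tocab(pose()[0]))
E
python3 dr.py d0
```

```text
ridge px [212. 175.] 595 cab [-0.2171 -0.0041  0.0252] slope 0.002 x -0.269 -0.159
ridge px [278. 132.] 77 cab [-0.2612  0.0648  0.0253] slope 9 x -0.268 -0.254
ridge px [341. 185.] 799 cab [-0.2054  0.134   0.025 ] slope 0.005 x -0.269 -0.133
ridge px [152. 186.] 783 cab [-0.2061 -0.073   0.0249] slope 0.003 x -0.268 -0.136
ridge px [ 98. 187.] 764 cab [-0.2061 -0.1423  0.0245] slope 0.003 x -0.269 -0.135
top
ridge px [299. 169.] 17 cab [-0.1158 -0.1401  0.0265] slope -0.008 x -0.141 -0.103
ridge px [299. 185.] 21 cab [-0.1808 -0.1406  0.0259] slope -0.01 x -0.207 -0.151
t 14.02 p [0.5711 0.0526 0.1385] yaw 83.82 grip 0.0354 F [ 0.6  0.5 -3.3]
tcp cab [-0.20034186  0.04039331  0.13847373]
```

View pics/d0.png

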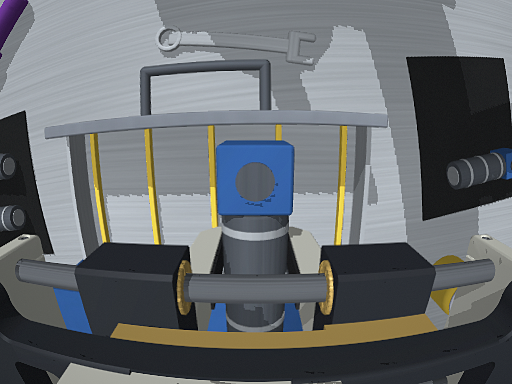

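The wrist view shows the pump over lane +35, between the ridges at columns 212 and 278. The wrist puts that lane centre at y=0.0303–0.032 in the cabinet frame. I'm lowering.

```bash
python3 - <<'E'
from plan import *
g=toW(-.199,.032)
plan((*g,.1385,84.2),(*g,-.006,84.2))
E
```

```text
t 14.02 p [0.5711 0.0526 0.1385] yaw 83.82 grip 0.0354 F [ 0.6  0.5 -3.3]
turn [-0.   0.  -0.4] shift [-0.0084  0.0014 -0.    ] rows 0.2
turn [-0.   0.  -0.4] shift [-0.0084  0.0015  0.1445] rows 3.5
```

Call:
send_rows --deltas '[0,0,-0.4,-0.008,0.002,0,0.02,0,0,-0.4,-0.008,0.002,0.02,0.02,0,0,-0.4,-0.008,0.002,0.05,0.02,0,0,-0.4,-0.008,0.002,0.08,0.02,0,0,-0.4,-0.008,0.002,0.11,0.02,0,0,-0.4,-0.008,0.002,0.125,0.02,0,0,-0.4,-0.008,0.002,0.135,0.02,0,0,-0.4,-0.008,0.002,0.138,0.02]'

```text
time_s: 14.68
eef_pos: [0.5719, 0.0436, -0.0006]
ee_rot: [-0.001, 0.742, 0.671, -0.001]
wrist_force: [-0.1, 0.3, -3.4]
grip_width: 0.0355
```

Call:
send_rows --deltas '[0,0,0,0,0,0.001,0.02,0,0,0,0,0,0.002,0.02,0,0,0,0,0,0.003,0.02,0,0,0,0,0,0.004,0.02,0,0,0,0,0,0.005,0.02,0,0,0,0,0,0.006,0.02,0,0,0,0,0,0.006,0.02,0,0,0,0,0,0.006,0.02]'

```text
time_s: 15.35
eef_pos: [0.5725, 0.0439, -0.0052]
ee_rot: [0.0, 0.742, 0.671, 0.0]
wrist_force: [0.1, -0.1, -3.8]
grip_width: 0.0352
```

```bash
python3 - <<'E'
from plan import *
p,R,o=pose();c=capture("wrist");cv2.imwrite("pics/d1.png",c["img"])
plan();print(tocab(pose()[0]))
E
```

```text
t 15.4 p [ 0.5725  0.0439 -0.0052] yaw 84.23 grip 0.0355 F [-0.5  0.4 -3.5]
[-0.19803099  0.03184255 -0.00519743]
```

View pics/d1.png

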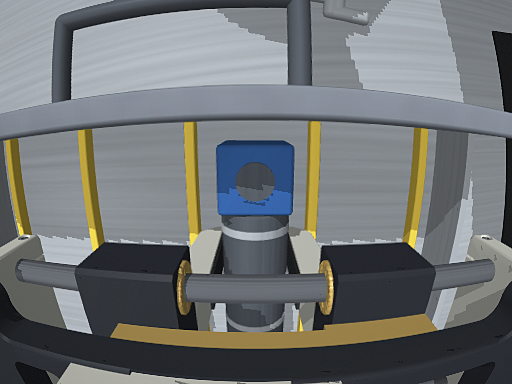

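The pump is centred between ridges (190 and 314) with no contact yet. I'll go down 2–3 mm and release.

Call:
send_rows --deltas '[0,0,0,0,0,0.001,0.02,0,0,0,0,0,0.002,0.02,0,0,0,0,0,0.0025,0.02,0,0,0,0,0,0.0025,0.036,0,0,0,0,0,0.0025,0.04,0,0,0,0,0,0.0025,0.044,0,0,0,0,0,0.0025,0.046,0,0,0,0,0,0.0025,0.046]'

```text
time_s: 16.07
eef_pos: [0.5728, 0.0424, -0.0072]
ee_rot: [0.001, 0.742, 0.671, -0.0]
wrist_force: [-1.8, -10.3, 5.2]
grip_width: 0.0452
```

Call:
send_rows --deltas '[0,0,0,0,0,-0.005,0.046,0,0,0,0,0,-0.02,0.046,0,0,0,0,0,-0.05,0.046,0,0,0,0,0,-0.08,0.046,0,0,0,0,0,-0.11,0.05,0,0,0,0,0,-0.14,0.06,0,0,0,0,0,-0.15,0.07,0,0,0,0,0,-0.15,0.07]'

```text
time_s: 16.73
eef_pos: [0.574, 0.044, 0.1451]
ee_rot: [0.002, 0.742, 0.671, 0.002]
wrist_force: [0.2, -0.4, -0.7]
grip_width: 0.0655
```

```bash
python3 dr.py d2; python3 pumps.py | grep top; python3 - <<'E'
from plan import *
plan((.574,.364,.13,6))
E
```

```text
ridge px [221. 192.] 799 cab [-0.1923 -0.0042  0.0253] slope 0.005 x -0.269 -0.1
ridge px [285. 192.] 829 cab [-0.1918  0.065   0.0253] slope 0.005 x -0.269 -0.1
ridge px [160. 181.] 642 cab [-0.2061 -0.0738  0.0252] slope 0.001 x -0.269 -0.128
ridge px [346. 179.] 776 cab [-0.2075  0.1338  0.025 ] slope 0.007 x -0.27 -0.135
ridge px [106. 182.] 667 cab [-0.2065 -0.1428  0.025 ] slope 0.001 x -0.269 -0.127
top
ridge px [299. 178.] 39 cab [-0.1528 -0.1405  0.0276] slope -0.002 x -0.207 -0.102
ridge px [280. 183.] 15 cab [-0.177  -0.0706  0.0257] slope 0.069 x -0.203 -0.15
t 16.83 p [0.5721 0.0439 0.1414] yaw 84.23 grip 0.0692 F [-0.2 -0.4 -0.4]
tcp cab [-0.19845803  0.03186029  0.14140295]
top px [355. 184.] ctr [ 0.5722 -0.3395] size [0.122 0.037] axis deg 89.0 head [ 0.57026445 -0.38396591] zmax 0.048
top px [167. 188.] ctr [0.5744 0.3639] size [0.037 0.123] axis deg 95.1 head [0.56999075 0.40554509] zmax 0.049
top px [355. 205.] ctr [ 0.4909 -0.3356] size [0.124 0.038] axis deg 82.8 head [ 0.48579919 -0.37863132] zmax 0.047
t 16.93 p [0.5716 0.0439 0.1404] yaw 84.23 grip 0.0704 F [ 0.8 -0.7 -0. ]
turn [-0.1  0.1 78.2] shift [ 0.3188 -0.0297  0.0104] rows 10.9
```

View pics/d2.png

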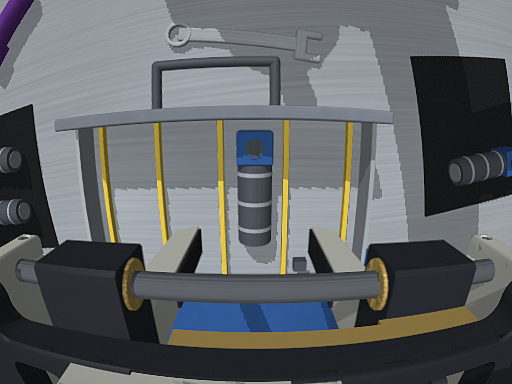

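Pump A lies flat and centred in lane +35: head at (254,147), ridges at columns 221 and 285. Next is pump B.

Call:
send_rows --deltas '[0,0,7,0.035,-0.003,0,0.07,0,0,14,0.07,-0.006,0,0.07,0,0,21,0.105,-0.009,0,0.07,0,0,28,0.14,-0.013,0,0.07,0,0,35,0.175,-0.016,0,0.07,0,0,42,0.21,-0.02,0,0.07,0,0,49,0.245,-0.023,0,0.07,0,0,56,0.28,-0.026,0,0.07]'

```text
time_s: 17.6
eef_pos: [0.5738, 0.3266, 0.1403]
ee_rot: [0.0, 0.971, 0.241, -0.001]
wrist_force: [0.9, -0.1, 0.5]
grip_width: 0.0699
```

```bash
python3 - <<'E'
from plan import *
plan((.572,.3605,.12,6))
E
```

```text
t 17.6 p [0.5738 0.3266 0.1403] yaw 27.89 grip 0.0699 F [ 0.9 -0.1  0.5]
turn [ 0.   0.2 21.9] shift [ 0.0143 -0.0308  0.0202] rows 3.1
```

Call:
send_rows --deltas '[0,0,7,0.006,-0.01,0.003,0.07,0,0,14,0.01,-0.02,0.006,0.07,0,0,21,0.014,-0.028,0.015,0.07,0,0,22,0.014,-0.03,0.02,0.07,0,0,22,0.014,-0.03,0.02,0.07,0,0,22,0.014,-0.03,0.02,0.07,0,0,22,0.014,-0.03,0.02,0.07,0,0,22,0.014,-0.03,0.02,0.07]'

```text
time_s: 18.27
eef_pos: [0.5732, 0.3576, 0.1226]
ee_rot: [-0.0, 0.998, 0.055, 0.0]
wrist_force: [0.4, 0.6, 0.8]
grip_width: 0.0701
```

```bash
python3 over.py p1;python3 - <<'E'
from plan import *
plan()
E
```

```text
px [255. 187.] 4253 rect [array([0.5725, 0.3609]), array([0.036 , 0.1203]), np.float64(5.7431)] z98 0.0409
t 18.32 p [0.5732 0.3576 0.1226] yaw 6.28 grip 0.0705 F [-0.6  1.   0.2]
```

View pics/p1.png

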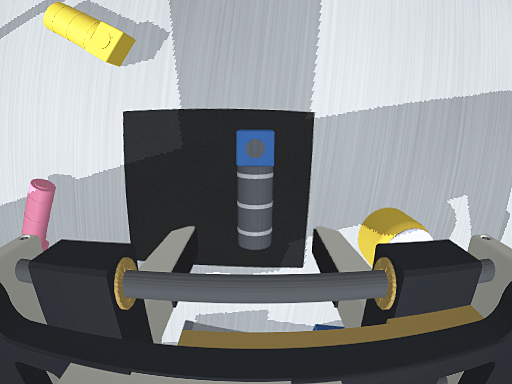

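Pump B is centred (head (255,147), measured 36 x 120 mm). I'm descending and gripping.

Call:
send_rows --deltas '[0,0,0.5,-0.001,-0.003,0.03,0.07,0,0,0.5,-0.001,-0.003,0.06,0.07,0,0,0.5,-0.001,-0.003,0.09,0.07,0,0,0.5,-0.001,-0.003,0.115,0.07,0,0,0.5,-0.001,-0.003,0.133,0.07,0,0,0.5,-0.001,-0.003,0.143,0.06,0,0,0.5,-0.001,-0.003,0.143,0.04,0,0,0.5,-0.001,-0.003,0.143,0.02]'

```text
time_s: 18.98
eef_pos: [0.572, 0.361, -0.0201]
ee_rot: [-0.0, 0.999, 0.05, 0.0]
wrist_force: [0.0, -0.6, 0.7]
grip_width: 0.0543
```

Call:
send_rows --deltas '[0,0,0,0,0,0,0.02,0,0,0,0,0,0,0.02,0,0,0,0,0,0,0.02,0,0,0,0,0,0,0.02,0,0,0,0,0,0,0.02,0,0,0,0,0,0,0.02,0,0,0,0,0,0,0.02,0,0,0,0,0,0,0.02]'

```text
time_s: 19.65
eef_pos: [0.5724, 0.3613, -0.0194]
ee_rot: [-0.0, 0.999, 0.05, 0.001]
wrist_force: [0.2, -0.3, 6.9]
grip_width: 0.0354
```

Call:
send_rows --deltas '[0,0,0,0,0,-0.01,0.02,0,0,0,0,0,-0.03,0.02,0,0,0,0,0,-0.06,0.02,0,0,0,0,0,-0.09,0.02,0,0,0,0,0,-0.12,0.02,0,0,0,0,0,-0.15,0.02,0,0,0,0,0,-0.16,0.02,0,0,0,0,0,-0.16,0.02]'

```text
time_s: 20.32
eef_pos: [0.5726, 0.3616, 0.1422]
ee_rot: [-0.001, 0.999, 0.05, 0.002]
wrist_force: [0.1, -0.8, -3.3]
grip_width: 0.0356
```

```bash
cat > held.py <<'E'
from plan import *
import sys
p,R,o=pose();c=capture("wrist");cv2.imwrite(f"pics/{sys.argv[1]}.png",c["img"])
W=wpts(c,p,R);T=R.inv().apply((W-p).reshape(-1,3)).reshape(W.shape)*1000
m=(abs(T[...,0])<5)&(T[...,1]<-20)&(T[...,1]>-75)&(T[...,2]>-70)&(T[...,2]<20)
for y in range(-75,-20,5):
    q=T[m&(T[...,1]>=y)&(T[...,1]<y+5)]
    if len(q)>20:print(y,np.median(q,0).round(1),len(q))
g=toW(float(sys.argv[2]),float(sys.argv[3]));print(g)
plan((*g,.14,84.2),(*g,-.006,84.2))
E
python3 held.py p1l -.199 .101
```

```text
-60 [ -0.1 -58.  -57. ] 296
-55 [  0.3 -52.5 -58. ] 248
-50 [ -0.1 -47.6 -59.8] 238
-45 [  0.3 -42.5 -59.8] 236
-40 [  0.3 -37.5 -59.8] 233
-35 [ -0.1 -32.2 -58.1] 188
-30 [ -0.1 -27.7 -57.5] 193
-25 [ -0.1 -22.6 -57.2] 215
[0.57856753 0.11275869]
t 20.37 p [0.5716 0.361  0.1394] yaw 5.74 grip 0.0353 F [-0.1 -0.1 -4.7]
turn [  0.   -0.1 -78.5] shift [-0.0178  0.2477 -0.0007] rows 11.0
turn [  0.   -0.1 -78.5] shift [-0.0179  0.2477  0.1453] rows 3.5
```

Call:
send_rows --deltas '[0,0,-6,-0.002,0.015,-0.01,0.02,0,0,-13,-0.004,0.04,-0.02,0.02,0,0,-20,-0.006,0.065,-0.025,0.02,0,0,-27,-0.008,0.09,-0.025,0.02,0,0,-34,-0.01,0.115,-0.025,0.02,0,0,-41,-0.012,0.14,-0.025,0.02,0,0,-48,-0.014,0.17,-0.025,0.02,0,0,-55,-0.016,0.195,-0.025,0.02]'

```text
time_s: 21.03
eef_pos: [0.5737, 0.1634, 0.1615]
ee_rot: [-0.001, 0.861, 0.508, -0.002]
wrist_force: [0.4, -0.1, -3.3]
grip_width: 0.0355
```

```bash
python3 - <<'E'
from plan import *
g=toW(-.199,.100)
plan((*g,.14,84.2),(*g,-.007,84.2))
E
```

```text
t 21.03 p [0.5737 0.1634 0.1615] yaw 61.08 grip 0.0355 F [ 0.4 -0.1 -3.3]
turn [ -0.2   0.1 -23.1] shift [-0.0429  0.0292  0.0215] rows 3.2
turn [ -0.2   0.1 -23.1] shift [-0.0424  0.0297  0.1685] rows 3.5
```

Call:
send_rows --deltas '[0,0,-6,-0.012,0.008,0,0.02,0,0,-12,-0.024,0.016,0,0.02,0,0,-18,-0.034,0.023,0.005,0.02,0,0,-23,-0.037,0.026,0.015,0.02,0,0,-23.2,-0.037,0.026,0.021,0.02,0,0,-23.2,-0.037,0.026,0.021,0.02,0,0,-23.2,-0.037,0.026,0.021,0.02,0,0,-23.2,-0.037,0.026,0.021,0.02]'

```text
time_s: 21.7
eef_pos: [0.5795, 0.1209, 0.1429]
ee_rot: [-0.0, 0.744, 0.668, -0.0]
wrist_force: [0.8, 0.8, -3.7]
grip_width: 0.0354
```

```bash
python3 dr.py d3; python3 - <<'E'
from plan import *
g=toW(-.199,.100)
plan((*g,.14,84.2),(*g,-.006,84.2))
E
```

```text
ridge px [214. 172.] 545 cab [-0.2194  0.0656  0.0253] slope -0.001 x -0.269 -0.156
ridge px [279. 131.] 96 cab [-0.2602  0.1348  0.0254] slope 9 x -0.27 -0.251
ridge px [154. 183.] 779 cab [-0.2067 -0.0028  0.025 ] slope 0.006 x -0.268 -0.131
ridge px [101. 186.] 768 cab [-0.2045 -0.0723  0.0246] slope 0.003 x -0.269 -0.133
ridge px [ 59. 198.] 857 cab [-0.1899 -0.1421  0.0241] slope 0.003 x -0.269 -0.101
top
ridge px [299. 178.] 39 cab [-0.1522 -0.1406  0.0252] slope -0.001 x -0.208 -0.102
t 21.8 p [0.5798 0.1208 0.1434] yaw 83.89 grip 0.0354 F [-0.1  0.1 -2.2]
tcp cab [-0.19860856  0.1091308   0.14341615]
t 21.8 p [0.5798 0.1208 0.1434] yaw 83.89 grip 0.0354 F [-0.1  0.1 -2.2]
turn [ 0.  -0.  -0.3] shift [-0.0091 -0.0003  0.0034] rows 0.2
turn [ 0.  -0.  -0.3] shift [-0.0091 -0.0004  0.1494] rows 3.5
```

View pics/d3.png

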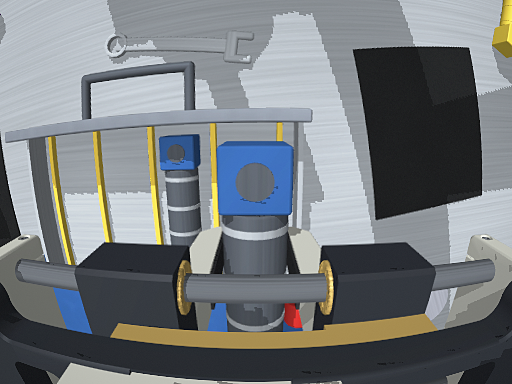

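Pump B is over lane +105 (ridges at y 0.0656 and 0.1348, centre 0.100). I'm moving 9 mm across and lowering, keeping clear of the latch behind.

Call:
send_rows --deltas '[0,0,-0.3,-0.009,-0.003,0,0.02,0,0,-0.3,-0.009,-0.003,0.01,0.02,0,0,-0.3,-0.009,-0.003,0.04,0.02,0,0,-0.3,-0.009,-0.003,0.07,0.02,0,0,-0.3,-0.009,-0.003,0.1,0.02,0,0,-0.3,-0.009,-0.003,0.125,0.02,0,0,-0.3,-0.009,-0.003,0.14,0.02,0,0,-0.3,-0.009,-0.003,0.147,0.02]'

```text
time_s: 22.47
eef_pos: [0.5741, 0.1113, -0.0066]
ee_rot: [-0.001, 0.742, 0.67, -0.002]
wrist_force: [-5.2, -4.0, 27.3]
grip_width: 0.0354
```

Call:
send_rows --deltas '[0,0,0,0,0,0.001,0.02,0,0,0,0,0,0.002,0.02,0,0,0,0,0,0.003,0.02,0,0,0,0,0,0.003,0.02,0,0,0,0,0,0.003,0.02,0,0,0,0,0,0.003,0.02,0,0,0,0,0,0.003,0.02,0,0,0,0,0,0.003,0.02]'

```text
time_s: 23.13
eef_pos: [0.5759, 0.1117, -0.0065]
ee_rot: [0.0, 0.742, 0.671, 0.0]
wrist_force: [-1.1, -0.6, -3.1]
grip_width: 0.0354
```

```bash
python3 - <<'E'
from plan import *
p,R,o=pose();c=capture("wrist");cv2.imwrite("pics/d4.png",c["img"])
plan();print(tocab(pose()[0]))
E
```

```text
t 23.18 p [ 0.5759  0.1118 -0.0066] yaw 84.24 grip 0.0355 F [ 0.2 -0.5 -3.6]
[-0.20157048  0.099726   -0.00660246]
```

View pics/d4.png

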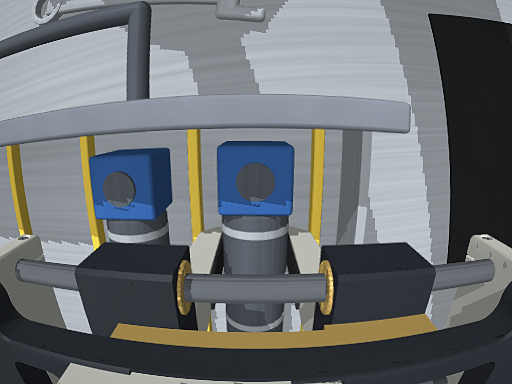

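Pump B is centred between the ridges (193 and 318) and at floor height. Releasing.

Call:
send_rows --deltas '[0,0,0,0,0,0,0.036,0,0,0,0,0,0,0.038,0,0,0,0,0,0,0.04,0,0,0,0,0,0,0.042,0,0,0,0,0,0,0.042,0,0,0,0,0,0,0.042,0,0,0,0,0,-0.005,0.042,0,0,0,0,0,-0.01,0.042]'

```text
time_s: 23.85
eef_pos: [0.5757, 0.1117, 0.0035]
ee_rot: [-0.0, 0.742, 0.671, -0.0]
wrist_force: [0.5, 0.0, 0.0]
grip_width: 0.0423
```

Call:
send_rows --deltas '[0,0,0,0,0,-0.01,0.042,0,0,0,0,0,-0.02,0.046,0,0,0,0,0,-0.05,0.05,0,0,0,0,0,-0.08,0.06,0,0,0,0,0,-0.11,0.064,0,0,0,0,0,-0.14,0.064,0,0,0,0,0,-0.15,0.064,0,0,0,0,0,-0.15,0.064]'

```text
time_s: 24.52
eef_pos: [0.5772, 0.1119, 0.1567]
ee_rot: [0.002, 0.742, 0.671, 0.002]
wrist_force: [1.3, -0.6, -0.5]
grip_width: 0.0643
```

```bash
python3 dr.py d5; python3 pumps.py | grep top; python3 - <<'E'
from plan import *
plan((.490,-.339,.13,-7))
E
```

```text
ridge px [224. 193.] 725 cab [-0.1923  0.0658  0.0254] slope 0.005 x -0.268 -0.1
ridge px [285. 193.] 770 cab [-0.1916  0.135   0.0253] slope 0.004 x -0.268 -0.1
ridge px [165. 179.] 677 cab [-0.2103 -0.0033  0.0252] slope 0.003 x -0.269 -0.133
ridge px [113. 185.] 742 cab [-0.2016 -0.0724  0.0247] slope 0.004 x -0.268 -0.125
ridge px [ 68. 186.] 701 cab [-0.2012 -0.1422  0.0242] slope 0.002 x -0.268 -0.125
top
ridge px [299. 178.] 39 cab [-0.1518 -0.141   0.0236] slope -0.002 x -0.206 -0.101
t 24.62 p [0.5754 0.1117 0.1527] yaw 84.23 grip 0.0637 F [-0.1 -0.3 -0.6]
tcp cab [-0.20205061  0.09957966  0.15270139]
top px [354. 184.] ctr [ 0.572  -0.3394] size [0.121 0.036] axis deg 88.6 head [ 0.57088299 -0.38391393] zmax 0.048
top px [355. 205.] ctr [ 0.4912 -0.3355] size [0.123 0.035] axis deg 83.0 head [ 0.48546392 -0.37728993] zmax 0.047
t 24.72 p [0.5749 0.1116 0.1516] yaw 84.23 grip 0.0642 F [-0.1 -0.9 -0.3]
turn [-0.1  0.1 91.2] shift [-0.4569 -0.0391  0.0219] rows 12.7
```

View pics/d5.png

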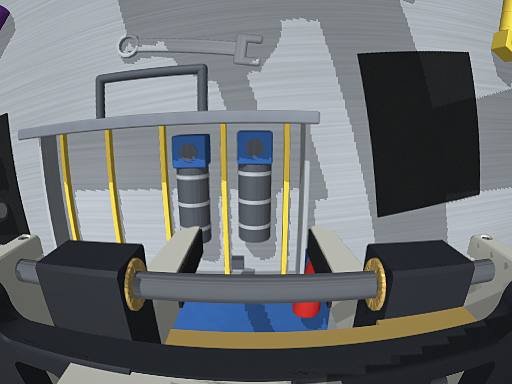

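Both left pumps are in their lanes (heads at (190,150) and (254,146)). Next is right pump C.

Call:
send_rows --deltas '[0,0,6.5,-0.028,-0.003,0,0.066,0,0,13,-0.062,-0.006,0,0.066,0,0,20,-0.096,-0.009,0,0.066,0,0,27,-0.13,-0.012,0,0.066,0,0,34,-0.164,-0.015,0,0.066,0,0,41,-0.198,-0.018,0,0.066,0,0,48,-0.232,-0.021,0,0.066,0,0,55,-0.266,-0.023,0,0.066]'

```text
time_s: 25.38
eef_pos: [0.5248, -0.1519, 0.1517]
ee_rot: [-0.001, 0.968, 0.249, -0.001]
wrist_force: [0.0, 0.2, -0.4]
grip_width: 0.0659
```

```bash
python3 - <<'E'
from plan import *
plan((.4895,-.3385,.12,-7))
E
```

```text
t 25.38 p [ 0.5248 -0.1519  0.1517] yaw 28.89 grip 0.0659 F [ 0.   0.2 -0.4]
turn [-0.1  0.1 35.9] shift [-0.121   0.1464  0.0317] rows 5.0
```

Call:
send_rows --deltas '[0,0,7,-0.023,0.028,0.003,0.066,0,0,14,-0.046,0.056,0.006,0.066,0,0,21,-0.069,0.084,0.012,0.066,0,0,28,-0.092,0.112,0.018,0.066,0,0,35,-0.112,0.137,0.028,0.066,0,0,36,-0.117,0.143,0.032,0.066,0,0,36,-0.117,0.143,0.032,0.066,0,0,36,-0.117,0.143,0.032,0.066]'

```text
time_s: 26.05
eef_pos: [0.4934, -0.3317, 0.1201]
ee_rot: [-0.001, 0.998, -0.058, -0.001]
wrist_force: [0.9, 0.6, -0.1]
grip_width: 0.0656
```

```bash
python3 over.py p2;python3 - <<'E'
from plan import *
plan()
E
```

```text
px [328. 184.] 2532 rect [array([ 0.5679, -0.3303]), array([0.0926, 0.031 ]), np.float64(88.6109)] z98 0.0392
px [253. 201.] 4238 rect [array([ 0.4901, -0.3398]), array([0.1206, 0.0362]), np.float64(82.2891)] z98 0.0407
t 26.1 p [ 0.4939 -0.3313  0.1207] yaw -6.62 grip 0.0662 F [0.  0.5 0.5]
```

View pics/p2.png

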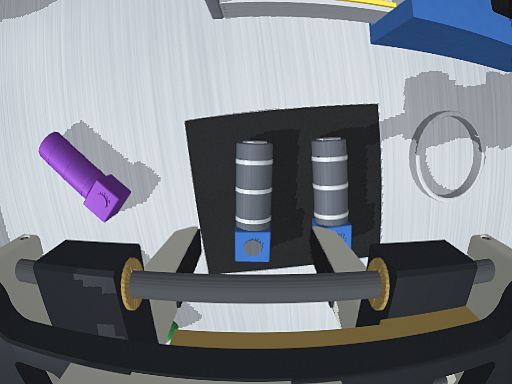

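Pump C is centred (head at (252,246)); D's edge is 15 mm clear of the outer finger.

```bash
python3 - <<'E'
from plan import *
plan((.4901,-.3398,-.0205,-7.7))
E
```

```text
t 26.1 p [ 0.4939 -0.3313  0.1207] yaw -6.62 grip 0.0662 F [0.  0.5 0.5]
turn [-0.1  0.1  1.1] shift [-0.0027  0.009   0.1412] rows 3.4
```

Call:
send_rows --deltas '[0,0,1,-0.003,0.009,0.01,0.066,0,0,1,-0.003,0.009,0.03,0.066,0,0,1,-0.003,0.009,0.05,0.066,0,0,1,-0.003,0.009,0.07,0.066,0,0,1,-0.003,0.009,0.08,0.066,0,0,1,-0.003,0.009,0.08,0.066,0,0,1,-0.003,0.009,0.08,0.066,0,0,1,-0.003,0.009,0.08,0.066]'

```text
time_s: 26.77
eef_pos: [0.4905, -0.3414, 0.0423]
ee_rot: [0.0, 0.998, -0.067, 0.001]
wrist_force: [-0.5, 0.1, 1.1]
grip_width: 0.0663
```

```bash
python3 - <<'E'
from plan import *
plan((.4901,-.3398,-.021,-7.7))
E
```

```text
t 26.77 p [ 0.4905 -0.3414  0.0423] yaw -7.74 grip 0.0663 F [-0.5  0.1  1.1]
turn [ 0.  -0.1 -0. ] shift [-0.0007 -0.0015  0.0633] rows 1.5
```

Call:
send_rows --deltas '[0,0,0,-0.001,-0.001,0.02,0.066,0,0,0,-0.001,-0.001,0.04,0.066,0,0,0,-0.001,-0.001,0.057,0.066,0,0,0,-0.001,-0.001,0.063,0.066,0,0,0,-0.001,-0.001,0.063,0.04,0,0,0,-0.001,-0.001,0.063,0.02,0,0,0,-0.001,-0.001,0.063,0.02,0,0,0,-0.001,-0.001,0.063,0.02]'

```text
time_s: 27.43
eef_pos: [0.4897, -0.3405, -0.0205]
ee_rot: [0.001, 0.998, -0.068, 0.001]
wrist_force: [0.0, -1.4, 0.4]
grip_width: 0.0438
```

Call:
send_rows --deltas '[0,0,0,0,0,0,0.02,0,0,0,0,0,0,0.02,0,0,0,0,0,0,0.02,0,0,0,0,0,0,0.02,0,0,0,0,0,-0.005,0.02,0,0,0,0,0,-0.015,0.02,0,0,0,0,0,-0.03,0.02,0,0,0,0,0,-0.05,0.02]'

```text
time_s: 28.1
eef_pos: [0.488, -0.3392, 0.028]
ee_rot: [-0.001, 0.998, -0.068, -0.001]
wrist_force: [0.6, -0.4, -4.9]
grip_width: 0.0349
```

Call:
send_rows --deltas '[0,0,0,0,0,-0.02,0.02,0,0,0,0,0,-0.05,0.02,0,0,0,0,0,-0.08,0.02,0,0,0,0,0,-0.1,0.02,0,0,0,0,0,-0.115,0.02,0,0,0,0,0,-0.12,0.02,0,0,0,0,0,-0.12,0.02,0,0,0,0,0,-0.12,0.02]'

```text
time_s: 28.77
eef_pos: [0.4885, -0.3396, 0.1475]
ee_rot: [-0.0, 0.998, -0.068, -0.001]
wrist_force: [1.6, -0.8, -5.4]
grip_width: 0.0355
```

```bash
python3 held.py p2l -.202 -.038
```

```text
-65 [ -0.1 -60.8 -49.9] 81
-60 [ -0.1 -57.7 -58.4] 262
-55 [  0.3 -52.5 -58.8] 240
-50 [  0.3 -47.5 -58.8] 239
-45 [  0.3 -42.5 -59.1] 237
-40 [ -0.1 -37.5 -58.8] 215
-35 [ -0.1 -32.5 -58.7] 212
-30 [ -0.1 -27.5 -58.7] 212
-25 [ -0.1 -22.5 -58.7] 206
[ 0.5614879 -0.0252206]
t 28.82 p [ 0.4884 -0.3395  0.147 ] yaw -7.77 grip 0.0351 F [-0.4  0.6 -4.1]
turn [ -0.1   0.  -92. ] shift [ 0.03   -0.3213  0.0073] rows 12.8
turn [ -0.1   0.  -92. ] shift [ 0.0303 -0.3211  0.1533] rows 3.5
```

View pics/p2l.png

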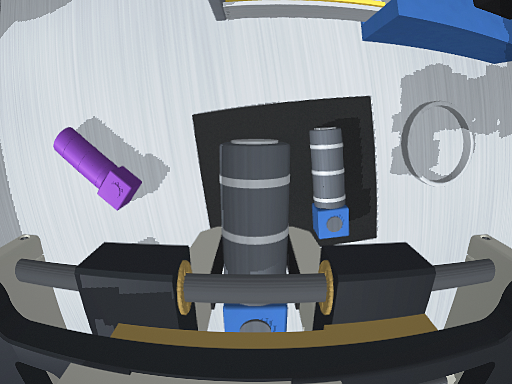

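Call:
send_rows --deltas '[0,0,-6,0.001,-0.015,-0.003,0.02,0,0,-13,0.003,-0.035,-0.006,0.02,0,0,-20,0.006,-0.06,-0.01,0.02,0,0,-27,0.009,-0.085,-0.01,0.02,0,0,-34,0.012,-0.11,-0.01,0.02,0,0,-41,0.015,-0.135,-0.01,0.02,0,0,-48,0.018,-0.16,-0.01,0.02,0,0,-55,0.02,-0.185,-0.01,0.02]'

```text
time_s: 29.48
eef_pos: [0.5334, -0.158, 0.1569]
ee_rot: [-0.001, 0.915, 0.403, -0.001]
wrist_force: [-0.3, -1.1, -4.5]
grip_width: 0.035
```

```bash
python3 - <<'E'
from plan import *
g=toW(-.202,-.038)
plan((*g,.14,84.2),(*g,-.006,84.2))
E
```

```text
t 29.48 p [ 0.5334 -0.158   0.1569] yaw 47.57 grip 0.035 F [-0.3 -1.1 -4.5]
turn [ -0.1   0.  -36.6] shift [ 0.1169 -0.0688  0.0169] rows 5.1
turn [ -0.1   0.  -36.6] shift [ 0.117  -0.0685  0.1629] rows 3.5
```

Call:
send_rows --deltas '[0,0,-7,0.022,-0.013,0,0.02,0,0,-14,0.044,-0.026,0,0.02,0,0,-21,0.066,-0.039,0,0.02,0,0,-28,0.088,-0.052,0.005,0.02,0,0,-35,0.106,-0.063,0.01,0.02,0,0,-36.5,0.112,-0.066,0.016,0.02,0,0,-36.5,0.113,-0.066,0.016,0.02,0,0,-36.5,0.113,-0.066,0.016,0.02]'

```text
time_s: 30.15
eef_pos: [0.5616, -0.0318, 0.1412]
ee_rot: [-0.001, 0.745, 0.667, -0.001]
wrist_force: [0.7, 0.1, -4.5]
grip_width: 0.0352
```

```bash
python3 dr.py d6; python3 - <<'E'
from plan import *
g=toW(-.202,-.038)
plan((*g,.14,84.2),(*g,-.007,84.2))
E
```

```text
ridge px [225. 134.] 88 cab [-0.2596 -0.0747  0.0254] slope 9 x -0.268 -0.252
ridge px [292. 177.] 539 cab [-0.2121 -0.0051  0.0254] slope 0.007 x -0.268 -0.159
ridge px [353. 185.] 801 cab [-0.2043  0.0638  0.0249] slope 0.005 x -0.269 -0.134
ridge px [165. 186.] 724 cab [-0.2074 -0.1433  0.0252] slope 0.002 x -0.267 -0.137
ridge px [406. 190.] 685 cab [-0.1966  0.1336  0.0249] slope -0.001 x -0.269 -0.131
top
ridge px [226. 170.] 12 cab [-0.1429  0.1392  0.028 ] slope -0.04 x -0.159 -0.123
t 30.25 p [ 0.562  -0.0326  0.1421] yaw 83.57 grip 0.0355 F [ 0.5 -0.2 -5.2]
tcp cab [-0.20076747 -0.04530993  0.14206979]
t 30.25 p [ 0.562  -0.0326  0.1421] yaw 83.57 grip 0.0355 F [ 0.5 -0.2 -5.2]
turn [-0.   0.  -0.6] shift [ 0.0073 -0.0013  0.0021] rows 0.2
turn [-0.   0.  -0.6] shift [ 0.0073 -0.0012  0.1491] rows 3.5
```

View pics/d6.png

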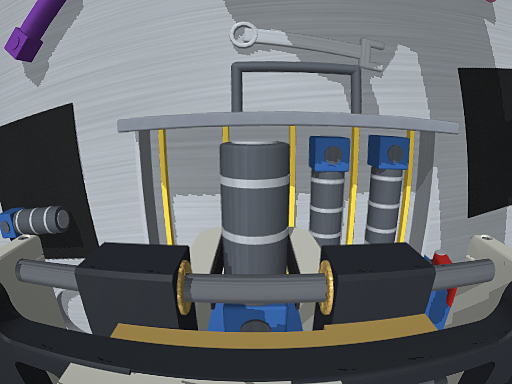

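Call:
send_rows --deltas '[0,0,-0.6,0.006,-0.001,0,0.02,0,0,-0.6,0.006,-0.001,0.01,0.02,0,0,-0.6,0.006,-0.001,0.04,0.02,0,0,-0.6,0.006,-0.001,0.07,0.02,0,0,-0.6,0.006,-0.001,0.1,0.02,0,0,-0.6,0.006,-0.001,0.125,0.02,0,0,-0.6,0.006,-0.001,0.138,0.02,0,0,-0.6,0.006,-0.001,0.142,0.02]'

```text
time_s: 30.92
eef_pos: [0.56, -0.0257, -0.0026]
ee_rot: [-0.002, 0.742, 0.671, -0.001]
wrist_force: [-0.5, 0.4, -4.1]
grip_width: 0.0354
```

```bash
python3 - <<'E'
from plan import *
p,R,o=pose();c=capture("wrist");cv2.imwrite("pics/d7.png",c["img"])
plan();print(tocab(pose()[0]))
E
```

```text
t 30.97 p [ 0.5606 -0.0257 -0.0018] yaw 84.29 grip 0.0354 F [-0.1 -0.2 -5.1]
[-0.20287891 -0.03853682 -0.00181592]
```

View pics/d7.png

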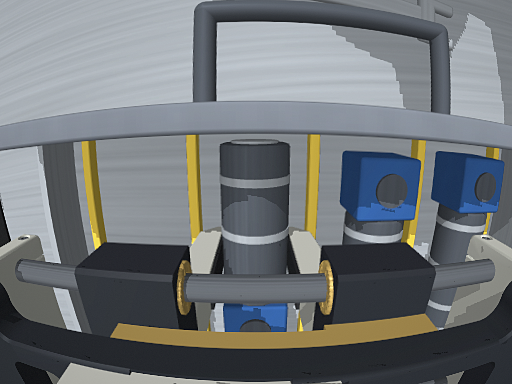

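Centred between the ridges at 194 and 313. I'm lowering about 5 mm and releasing.

Call:
send_rows --deltas '[0,0,0,0,0,0.002,0.02,0,0,0,0,0,0.004,0.02,0,0,0,0,0,0.005,0.02,0,0,0,0,0,0.005,0.02,0,0,0,0,0,0.005,0.036,0,0,0,0,0,0.005,0.039,0,0,0,0,0,0.005,0.042,0,0,0,0,0,0.005,0.042]'

```text
time_s: 31.63
eef_pos: [0.5622, -0.0256, -0.0043]
ee_rot: [0.0, 0.741, 0.671, 0.0]
wrist_force: [0.9, 0.8, 0.1]
grip_width: 0.0416
```

Call:
send_rows --deltas '[0,0,0,0,0,0,0.042,0,0,0,0,0,-0.01,0.042,0,0,0,0,0,-0.03,0.042,0,0,0,0,0,-0.06,0.05,0,0,0,0,0,-0.09,0.06,0,0,0,0,0,-0.12,0.066,0,0,0,0,0,-0.15,0.066,0,0,0,0,0,-0.155,0.066]'

```text
time_s: 32.3
eef_pos: [0.564, -0.0258, 0.1561]
ee_rot: [0.003, 0.741, 0.671, 0.003]
wrist_force: [0.4, -0.3, 0.5]
grip_width: 0.0654
```

```bash
python3 dr.py d8; python3 pumps.py; python3 - <<'E'
from plan import *
plan((.571,-.343,.13,-1.5))
E
```

```text
ridge px [223. 192.] 744 cab [-0.1924 -0.0741  0.0253] slope 0.004 x -0.268 -0.1
ridge px [284. 192.] 775 cab [-0.1927 -0.005   0.0253] slope 0.004 x -0.269 -0.1
ridge px [163. 180.] 622 cab [-0.207  -0.1437  0.0252] slope -0.0 x -0.268 -0.132
ridge px [344. 180.] 713 cab [-0.2064  0.064   0.025 ] slope 0.007 x -0.269 -0.133
ridge px [396. 188.] 698 cab [-0.1952  0.1335  0.025 ] slope -0.001 x -0.269 -0.123
top
ridge px [226. 170.] 12 cab [-0.1428  0.139   0.0249] slope -0.06 x -0.157 -0.124
t 32.4 p [ 0.5626 -0.0256  0.1522] yaw 84.34 grip 0.0661 F [-0.8  0.5 -0.9]
tcp cab [-0.20089259 -0.03831104  0.15220963]
top px [355. 184.] ctr [ 0.5721 -0.3398] size [0.12  0.037] axis deg 88.6 head [ 0.56913614 -0.38237141] zmax 0.047
scene px [194. 290.] ctr [ 0.5726 -0.3463] size [0.125 0.039] axis deg 86.7 head [ 0.57736886 -0.39505152] zmax 0.046
t 32.5 p [ 0.5612 -0.0255  0.1496] yaw 84.34 grip 0.066 F [-0.3 -0.2  0.1]
turn [-0.   0.  85.8] shift [-0.315   0.0411  0.0195] rows 12.0
```

View pics/d8.png

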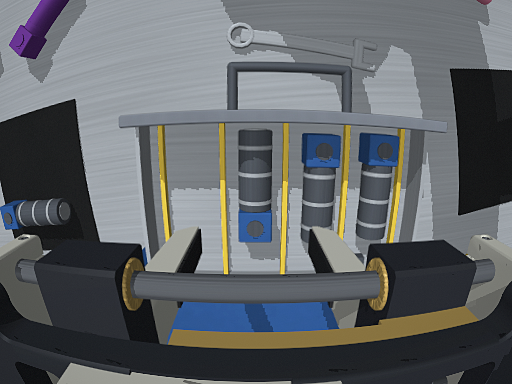

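Three pumps are in lanes. Pump D is next.

Call:
send_rows --deltas '[0,0,7,-0.025,0.003,0,0.07,0,0,14,-0.052,0.006,0,0.07,0,0,21,-0.079,0.01,0,0.07,0,0,28,-0.106,0.014,0,0.07,0,0,35,-0.133,0.017,0,0.07,0,0,42,-0.16,0.021,0,0.07,0,0,49,-0.187,0.024,0,0.07,0,0,56,-0.214,0.028,0,0.07]'

```text
time_s: 33.17
eef_pos: [0.5675, -0.2423, 0.1484]
ee_rot: [-0.001, 0.97, 0.242, -0.001]
wrist_force: [0.1, -1.1, -1.4]
grip_width: 0.0704
```

```bash
python3 - <<'E'
from plan import *
plan((.571,-.343,.12,-1.5))
E
```

```text
t 33.17 p [ 0.5675 -0.2423  0.1484] yaw 27.98 grip 0.0704 F [ 0.1 -1.1 -1.4]
turn [-0.1  0.1 29.5] shift [-0.0441  0.0907  0.0282] rows 4.1
```

Call:
send_rows --deltas '[0,0,7,-0.011,0.021,0.003,0.07,0,0,14,-0.022,0.042,0.006,0.07,0,0,21,-0.032,0.063,0.012,0.07,0,0,28,-0.041,0.083,0.02,0.07,0,0,29.5,-0.042,0.086,0.028,0.07,0,0,29.5,-0.042,0.086,0.028,0.07,0,0,29.5,-0.042,0.086,0.028,0.07,0,0,29.5,-0.042,0.086,0.028,0.07]'

```text
time_s: 33.83
eef_pos: [0.5724, -0.3357, 0.122]
ee_rot: [-0.0, 1.0, -0.009, -0.0]
wrist_force: [-0.4, 0.6, 0.4]
grip_width: 0.0699
```

```bash
python3 over.py p3;python3 - <<'E'
from plan import *
plan()
E
```

```text
px [220. 166.] 3841 rect [array([ 0.5376, -0.3058]), array([0.0366, 0.1081]), np.float64(8.2621)] z98 0.0409
t 33.88 p [ 0.5726 -0.3358  0.1225] yaw -1.0 grip 0.07 F [-0.4 -0.   0.1]
```

View pics/p3.png

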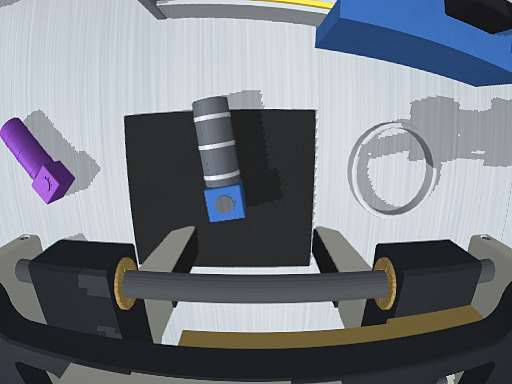

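The pump has been knocked aside (barrel top at (212,100), head at (225,203)). I'm remeasuring with a wider window.

```bash
python3 - <<'E'
from over import *
look("p3b",.16)
plan((.5366,-.301,.122,8.3))
E
```

```text
px [218. 158.] 4411 rect [array([ 0.5368, -0.2996]), array([0.0367, 0.1211]), np.float64(8.1296)] z98 0.0407
t 33.93 p [ 0.5727 -0.3359  0.1227] yaw -1.02 grip 0.07 F [-0.9  0.5  0.4]
turn [ 0.  -0.  -9.3] shift [-0.0367 -0.0343  0.0007] rows 1.3
```

Call:
send_rows --deltas '[0,0,-4,-0.018,-0.018,0,0.07,0,0,-9,-0.037,-0.036,0,0.07,0,0,-9.1,-0.037,-0.036,0.02,0.07,0,0,-9.1,-0.037,-0.036,0.04,0.07,0,0,-9.1,-0.037,-0.036,0.06,0.07,0,0,-9.1,-0.037,-0.036,0.06,0.07,0,0,-9.1,-0.037,-0.036,0.06,0.07,0,0,-9.1,-0.037,-0.036,0.06,0.07]'

```text
time_s: 34.6
eef_pos: [0.5368, -0.3003, 0.0636]
ee_rot: [0.0, 0.998, 0.07, 0.001]
wrist_force: [0.9, -0.0, -0.6]
grip_width: 0.07
```

```bash
python3 over.py p3c;python3 - <<'E'
from plan import *
plan((.5368,-.2996,-.021,8.1))
E
```

```text
px [255. 203.] 6131 rect [array([ 0.5359, -0.2959]), array([0.0364, 0.1135]), np.float64(7.7254)] z98 0.0407
t 34.65 p [ 0.5369 -0.3004  0.0638] yaw 7.97 grip 0.0701 F [ 0.2 -0.9  0.6]
turn [ 0.1 -0.1 -0.1] shift [-0.0001 -0.001   0.0848] rows 2.0
```

View pics/p3c.png

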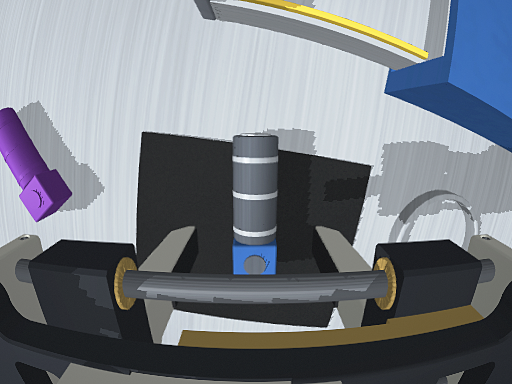

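Aligned with the pump (barrel at columns 233–278, head at (254,262)). I'm descending and gripping.

Call:
send_rows --deltas '[0,0,0,0,-0.001,0.025,0.07,0,0,0,0,-0.001,0.05,0.07,0,0,0,0,-0.001,0.073,0.07,0,0,0,0,-0.001,0.084,0.06,0,0,0,0,-0.001,0.084,0.04,0,0,0,0,-0.001,0.084,0.02,0,0,0,0,-0.001,0.084,0.02,0,0,0,0,-0.001,0.084,0.02]'

```text
time_s: 35.32
eef_pos: [0.5368, -0.2997, -0.0201]
ee_rot: [0.001, 0.998, 0.069, 0.001]
wrist_force: [-0.6, 0.6, 0.2]
grip_width: 0.0409
```

Call:
send_rows --deltas '[0,0,0,0,0,0,0.02,0,0,0,0,0,0,0.02,0,0,0,0,0,0,0.02,0,0,0,0,0,0,0.02,0,0,0,0,0,-0.005,0.02,0,0,0,0,0,-0.015,0.02,0,0,0,0,0,-0.03,0.02,0,0,0,0,0,-0.05,0.02]'

```text
time_s: 35.98
eef_pos: [0.535, -0.2986, 0.0282]
ee_rot: [-0.001, 0.998, 0.069, -0.001]
wrist_force: [0.2, -0.6, -4.2]
grip_width: 0.0353
```

Call:
send_rows --deltas '[0,0,0,0,0,-0.02,0.02,0,0,0,0,0,-0.05,0.02,0,0,0,0,0,-0.08,0.02,0,0,0,0,0,-0.1,0.02,0,0,0,0,0,-0.115,0.02,0,0,0,0,0,-0.12,0.02,0,0,0,0,0,-0.12,0.02,0,0,0,0,0,-0.12,0.02]'

```text
time_s: 36.65
eef_pos: [0.5355, -0.2989, 0.1476]
ee_rot: [-0.0, 0.998, 0.069, -0.0]
wrist_force: [-0.3, 0.5, -4.3]
grip_width: 0.0354
```

```bash
python3 held.py p3l -.202 -.109
```

```text
-65 [ -0.1 -60.3 -42.7] 71
-60 [ -0.1 -57.6 -57.9] 250
-55 [  0.3 -52.6 -58.5] 241
-50 [ -0.1 -47.5 -58.4] 236
-45 [  0.3 -42.6 -58.8] 232
-40 [ -0.1 -37.5 -58.5] 215
-35 [ -0.1 -32.5 -58.5] 212
-30 [ -0.1 -27.6 -58.5] 212
-25 [ -0.1 -22.6 -58.5] 206
[ 0.55428825 -0.09585462]
t 36.7 p [ 0.5353 -0.2988  0.1471] yaw 7.93 grip 0.035 F [-0.4 -0.1 -3.5]
turn [ -0.1   0.  -76.3] shift [ 0.0468 -0.1984  0.0073] rows 10.7
turn [ -0.1   0.  -76.3] shift [ 0.047  -0.1982  0.1533] rows 3.5
```

View pics/p3l.png

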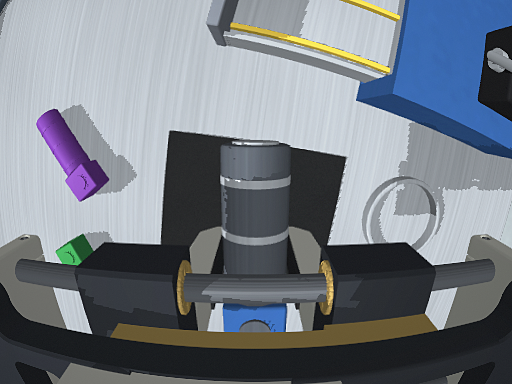

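Call:
send_rows --deltas '[0,0,-7,0.003,-0.013,-0.003,0.02,0,0,-14,0.007,-0.03,-0.006,0.02,0,0,-21,0.011,-0.047,-0.01,0.02,0,0,-28,0.015,-0.064,-0.01,0.02,0,0,-35,0.019,-0.081,-0.01,0.02,0,0,-42,0.023,-0.098,-0.01,0.02,0,0,-49,0.027,-0.115,-0.01,0.02,0,0,-56,0.031,-0.132,-0.01,0.02]'

```text
time_s: 37.37
eef_pos: [0.5478, -0.1631, 0.1569]
ee_rot: [-0.001, 0.847, 0.532, -0.001]
wrist_force: [-0.1, -0.1, -3.8]
grip_width: 0.0351
```

```bash
python3 - <<'E'
from plan import *
g=toW(-.202,-.109)
plan((*g,.14,84.2),(*g,-.006,84.2))
E
```

```text
t 37.37 p [ 0.5478 -0.1631  0.1569] yaw 64.28 grip 0.0351 F [-0.1 -0.1 -3.8]
turn [ -0.1  -0.  -19.9] shift [ 0.0634 -0.0233  0.0169] rows 2.8
turn [ -0.1  -0.  -19.9] shift [ 0.0634 -0.0229  0.1629] rows 3.5
```

Call:
send_rows --deltas '[0,0,-7,0.02,-0.007,0,0.02,0,0,-14,0.04,-0.014,0,0.02,0,0,-19.9,0.055,-0.02,0.005,0.02,0,0,-19.9,0.058,-0.021,0.012,0.02,0,0,-19.9,0.059,-0.021,0.017,0.02,0,0,-19.9,0.059,-0.021,0.017,0.02,0,0,-19.9,0.059,-0.021,0.017,0.02,0,0,-19.9,0.059,-0.021,0.017,0.02]'

```text
time_s: 38.03
eef_pos: [0.5554, -0.1028, 0.1411]
ee_rot: [-0.0, 0.745, 0.667, -0.0]
wrist_force: [0.0, -0.3, -4.0]
grip_width: 0.0353
```

```bash
python3 dr.py d9; python3 - <<'E'
from plan import *
g=toW(-.202,-.109)
plan((*g,.14,84.2),(*g,-.007,84.2))
E
```

```text
ridge px [226. 134.] 107 cab [-0.2589 -0.1448  0.0254] slope 9 x -0.268 -0.25
ridge px [293. 176.] 580 cab [-0.2123 -0.0752  0.0253] slope 0.002 x -0.268 -0.156
ridge px [354. 185.] 794 cab [-0.2038 -0.0063  0.0251] slope 0.005 x -0.269 -0.133
ridge px [407. 193.] 656 cab [-0.1902  0.0636  0.0247] slope -0.004 x -0.269 -0.131
ridge px [457. 137.] 51 cab [-0.2653  0.1329  0.0242] slope 9 x -0.269 -0.261
ridge px [448. 219.] 483 cab [-0.1592  0.1334  0.0249] slope -0.002 x -0.223 -0.1
top
t 38.13 p [ 0.5556 -0.1026  0.1414] yaw 83.74 grip 0.0354 F [-0.  -0.  -3.3]
tcp cab [-0.20005074 -0.11556588  0.14139629]
t 38.13 p [ 0.5556 -0.1026  0.1414] yaw 83.74 grip 0.0354 F [-0.  -0.  -3.3]
turn [ 0.   0.  -0.5] shift [ 0.0066 -0.002   0.0014] rows 0.2
turn [ 0.   0.  -0.5] shift [ 0.0066 -0.002   0.1484] rows 3.5
```

View pics/d9.png

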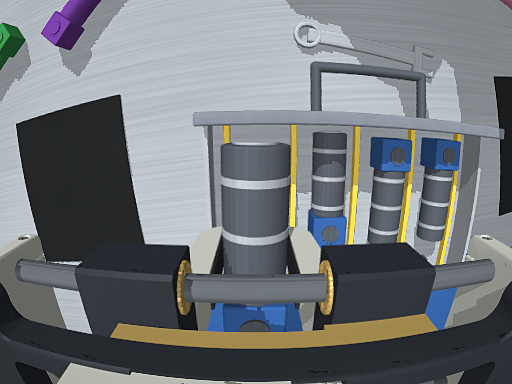

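Call:
send_rows --deltas '[0,0,-0.5,0.006,-0.002,0,0.02,0,0,-0.5,0.006,-0.002,0.01,0.02,0,0,-0.5,0.006,-0.002,0.04,0.02,0,0,-0.5,0.006,-0.002,0.07,0.02,0,0,-0.5,0.006,-0.002,0.1,0.02,0,0,-0.5,0.006,-0.002,0.125,0.02,0,0,-0.5,0.006,-0.002,0.138,0.02,0,0,-0.5,0.006,-0.002,0.142,0.02]'

```text
time_s: 38.8
eef_pos: [0.5528, -0.0953, -0.0031]
ee_rot: [-0.002, 0.741, 0.671, -0.001]
wrist_force: [-0.9, 0.1, -3.4]
grip_width: 0.0355
```

```bash
python3 - <<'E'
from plan import *
p,R,o=pose();c=capture("wrist");cv2.imwrite("pics/d10.png",c["img"])
plan();print(tocab(pose()[0]))
E
```

```text
t 38.85 p [ 0.5534 -0.0955 -0.0022] yaw 84.34 grip 0.0353 F [-1.7  0.3 -4.5]
[-0.20291888 -0.10870745 -0.00222518]
```

View pics/d10.png

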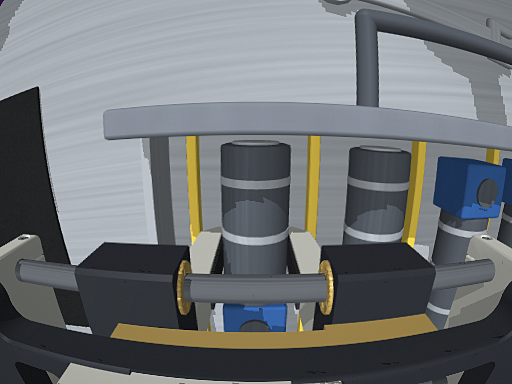

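Centred (ridges at 194 and 313). Lower and release.

Call:
send_rows --deltas '[0,0,0,0,0,0.002,0.02,0,0,0,0,0,0.004,0.02,0,0,0,0,0,0.0045,0.02,0,0,0,0,0,0.0045,0.02,0,0,0,0,0,0.0045,0.036,0,0,0,0,0,0.0045,0.039,0,0,0,0,0,0.0045,0.042,0,0,0,0,0,0.0045,0.042]'

```text
time_s: 39.52
eef_pos: [0.5545, -0.0958, -0.0048]
ee_rot: [0.0, 0.741, 0.671, 0.0]
wrist_force: [-0.8, -0.3, -0.0]
grip_width: 0.0415
```

Call:
send_rows --deltas '[0,0,0,0,0,0,0.042,0,0,0,0,0,-0.01,0.042,0,0,0,0,0,-0.03,0.042,0,0,0,0,0,-0.06,0.03,0,0,0,0,0,-0.09,0.01,0,0,0,0,0,-0.12,0,0,0,0,0,0,-0.15,0,0,0,0,0,0,-0.155,0]'

```text
time_s: 40.18
eef_pos: [0.5563, -0.0963, 0.1556]
ee_rot: [0.003, 0.741, 0.671, 0.002]
wrist_force: [0.7, -0.4, 1.1]
grip_width: 0.0132
```

```bash
python3 dr.py d11; python3 - <<'E'
from plan import *
# pump tops in drawer from wrist
p,R,o=pose();c=capture("wrist");W=wpts(c,p,R);C=tocab(W)
m=(C[...,2]>.033)&(C[...,2]<.062)&(C[...,0]>-.27)&(C[...,0]<-.11)&(abs(C[...,1])<.145)
for k,cc,s in comp(m,C,150):
    P=C[k];print(cc.round(),s[4],[np.round(v,4) for v in cv2.minAreaRect(P[:,:2].astype(np.float32))],np.percentile(P[:,2],[50,98]).round(4))
g=toW(-.375,0)
plan((*g,.13,84.2),(*g,.025,84.2))
E
```

```text
ridge px [223. 175.] 570 cab [-0.2096 -0.1443  0.0253] slope 0.002 x -0.268 -0.147
ridge px [286. 176.] 581 cab [-0.2103 -0.0752  0.0253] slope 0.005 x -0.268 -0.148
ridge px [345. 184.] 757 cab [-0.2022 -0.006   0.0251] slope 0.006 x -0.268 -0.126
ridge px [396. 199.] 741 cab [-0.1819  0.0637  0.025 ] slope -0.002 x -0.269 -0.103
ridge px [447. 138.] 51 cab [-0.2644  0.1329  0.0247] slope 9 x -0.269 -0.255
ridge px [438. 215.] 521 cab [-0.1617  0.1333  0.0245] slope -0.0 x -0.224 -0.1
top
ridge px [263. 168.] 12 cab [-0.1262 -0.0015  0.0271] slope 0.007 x -0.135 -0.106
ridge px [226. 170.] 12 cab [-0.1426  0.1389  0.028 ] slope -0.05 x -0.159 -0.125
t 40.28 p [ 0.5549 -0.0959  0.1517] yaw 84.34 grip 0.005 F [-0.1  0.6 -0.3]
tcp cab [-0.20135749 -0.10901003  0.15171267]
[254. 181.] 3411 [array([-0.2026, -0.1091]), array([0.1201, 0.0364]), np.float64(0.3518)] [0.0496 0.0536]
[320. 189.] 3710 [array([-0.202 , -0.0384]), array([0.122, 0.037]), np.float64(0.215)] [0.0501 0.0536]
[379. 190.] 3271 [array([-0.1983,  0.0311]), array([0.1206, 0.0369]), np.float64(0.0361)] [0.0499 0.0538]
[429. 188.] 2722 [array([-0.2018,  0.0989]), array([0.0379, 0.1199]), np.float64(89.3219)] [0.0496 0.0536]
[409. 260.] 167 [array([-0.1173,  0.0805]), array([0.0125, 0.0155]), np.float64(0.7067)] [0.0544 0.0568]
t 40.33 p [ 0.5541 -0.0957  0.15  ] yaw 84.33 grip 0.0023 F [ 0.9  0.2 -0.3]
turn [0.  0.  0.1] shift [ 0.1093 -0.1725  0.0199] rows 4.9
turn [0.  0.  0.1] shift [ 0.1093 -0.1726  0.1249] rows 2.5
```

View pics/d11.png

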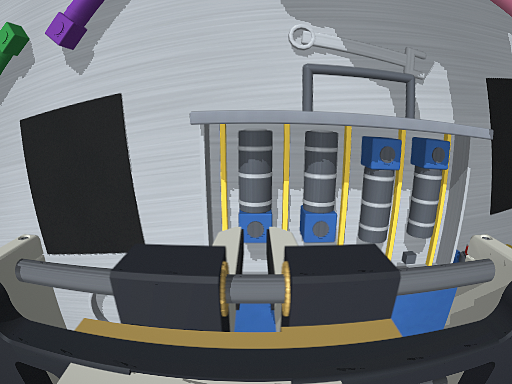

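All four pumps lie flat: tops at about 53 mm, lane centres within 1 mm, axes within 1° of the lanes. A small dark block at (409,260) could interfere with shutting, so I'll look at it before closing.

```bash
python3 - <<'E'
from plan import *
c=capture("top");cv2.imwrite("pics/t5.png",cv2.resize(c["img"][90:220,200:330],None,fx=5,fy=5,interpolation=cv2.INTER_CUBIC))
p,R,o=pose();w=capture("wrist");cv2.imwrite("pics/w5.png",cv2.resize(w["img"][225:300,370:490],None,fx=6,fy=6,interpolation=cv2.INTER_CUBIC))
C=tocab(wpts(w,p,R))
for v in range(245,280,3):print(v,[tuple(C[v,u].round(3)) for u in(402,406,410,414,418)])
# project first-image pixel (240.7,163.3) & now
K=c["mtx"]
def pix(z,u,v):
    d=c["R"].T@np.linalg.inv(K)@[u,v,1];o_=-c["R"].T@c["t"];X=o_+d*(z-o_[2])/d[2];return tocab(X[None])[0]
for z in(.026,.055,.09):print(z,pix(z,240.7,163.3))
E
```

```text
245 [(np.float64(-0.126), np.float64(0.084), np.float64(0.016)), (np.float64(-0.125), np.float64(0.091), np.float64(0.016)), (np.float64(-0.124), np.float64(0.097), np.float64(0.015)), (np.float64(-0.124), np.float64(0.103), np.float64(0.016)), (np.float64(-0.124), np.float64(0.109), np.float64(0.017))]
248 [(np.float64(-0.121), np.float64(0.085), np.float64(0.015)), (np.float64(-0.121), np.float64(0.091), np.float64(0.016)), (np.float64(-0.121), np.float64(0.097), np.float64(0.016)), (np.float64(-0.12), np.float64(0.104), np.float64(0.016)), (np.float64(-0.12), np.float64(0.111), np.float64(0.016))]
251 [(np.float64(-0.116), np.float64(0.086), np.float64(0.015)), (np.float64(-0.116), np.float64(0.092), np.float64(0.016)), (np.float64(-0.116), np.float64(0.099), np.float64(0.015)), (np.float64(-0.116), np.float64(0.105), np.float64(0.016)), (np.float64(-0.115), np.float64(0.112), np.float64(0.016))]
254 [(np.float64(-0.112), np.float64(0.087), np.float64(0.016)), (np.float64(-0.112), np.float64(0.093), np.float64(0.015)), (np.float64(-0.111), np.float64(0.1), np.float64(0.016)), (np.
[... 1994 characters left out ...]
loat64(0.277)), (np.float64(-0.233), np.float64(-0.067), np.float64(0.277)), (np.float64(-0.233), np.float64(-0.066), np.float64(0.277)), (np.float64(-0.233), np.float64(-0.065), np.float64(0.277)), (np.float64(-0.233), np.float64(-0.063), np.float64(0.277))]
278 [(np.float64(-0.233), np.float64(-0.068), np.float64(0.277)), (np.float64(-0.233), np.float64(-0.067), np.float64(0.278)), (np.float64(-0.233), np.float64(-0.066), np.float64(0.278)), (np.float64(-0.233), np.float64(-0.064), np.float64(0.278)), (np.float64(-0.233), np.float64(-0.064), np.float64(0.279))]
0.026 [-0.11215337  0.08397869  0.026     ]
0.055 [-0.11902449  0.08269745  0.055     ]
0.09 [-0.12731721  0.08115113  0.09      ]
```

View pics/t5.png

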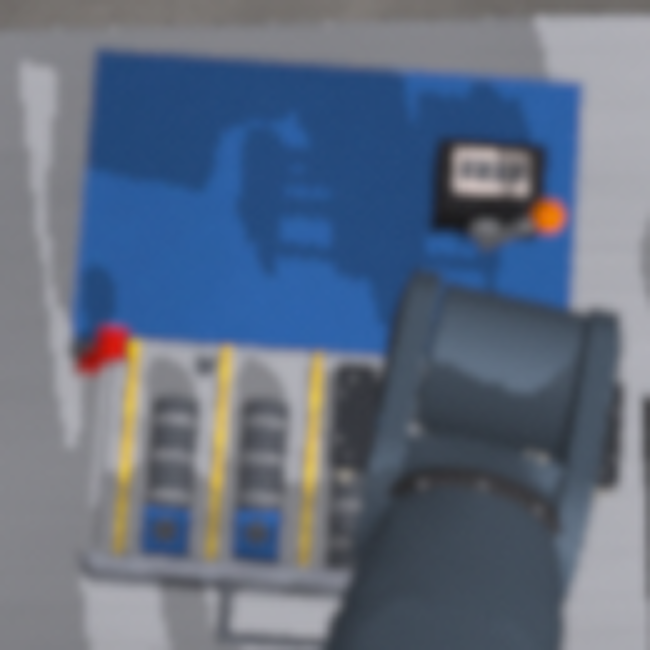

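View pics/w5.png

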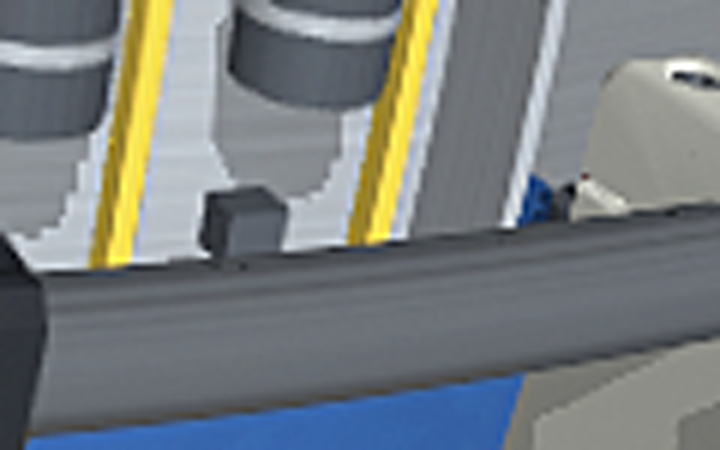

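```bash
python3 - <<'E'
from plan import *
g=toW(-.14,.08)
plan((*g,.17,84.2))
E
```

```text
t 40.43 p [ 0.5534 -0.0955  0.1485] yaw 84.33 grip 0.0006 F [-0.5  0.1 -0.4]
turn [-0.1 -0.   0.1] shift [ 0.1886  0.0634 -0.0215] rows 4.8
```

Call:
send_rows --deltas '[0,0,0,0.02,0.007,-0.01,0,0,0,0,0.05,0.017,-0.02,0,0,0,0,0.08,0.027,-0.022,0,0,0,0,0.11,0.037,-0.022,0,0,0,0,0.14,0.047,-0.022,0,0,0,0,0.17,0.057,-0.022,0,0,0,0,0.188,0.063,-0.022,0,0,0,0,0.188,0.063,-0.022,0]'

```text
time_s: 41.1
eef_pos: [0.6356, 0.0883, 0.1698]
ee_rot: [-0.001, 0.74, 0.672, -0.001]
wrist_force: [-0.5, -0.1, 0.6]
grip_width: 0.0003
```

```bash
python3 - <<'E'
from dr import *
p,R,o=pose();c=capture("wrist");cv2.imwrite("pics/w6.png",c["img"]);W=wpts(c,p,R);C=tocab(W);ridges(W,c);print(tocab(p))
m=(C[...,2]>.036)&(C[...,2]<.065)&(C[...,0]>-.14)&(C[...,0]<-.1)&(C[...,1]>.05)&(C[...,1]<.12)
P=C[m];print("block",len(P),np.percentile(P,[1,50,99],axis=0).round(4))
for z in(.040,.044,.048,.052,.056):
    q=P[abs(P[:,2]-z)<.002];print(z,len(q),q.min(0).round(3) if len(q) else "",q.max(0).round(3) if len(q) else "")
m=(C[...,2]>.033)&(C[...,2]<.06)&(C[...,0]>-.27)&(C[...,0]<-.13)&(C[...,1]>.06)&(C[...,1]<.125)
for k,cc,s in comp(m,C,150):
    P=C[k];print(cc.round(),s[4],[np.round(v,4) for v in cv2.minAreaRect(P[:,:2].astype(np.float32))])
    h=P[(P[:,0]<-.23)];print("head y",np.percentile(h[:,1],[1,99]).round(4))
E
```

```text
ridge px [240. 142.] 700 cab [-0.1882  0.0655  0.0254] slope 0.002 x -0.269 -0.1
ridge px [300. 145.] 790 cab [-0.1849  0.1345  0.0251] slope 0.005 x -0.269 -0.1
ridge px [181. 144.] 828 cab [-0.1878 -0.0037  0.0253] slope 0.005 x -0.269 -0.1
ridge px [127. 145.] 868 cab [-0.1891 -0.0729  0.0248] slope 0.005 x -0.269 -0.1
ridge px [ 80. 144.] 712 cab [-0.2004 -0.1426  0.0246] slope 0.001 x -0.268 -0.1
[-0.13981228  0.08243819  0.16975084]
block 166 [[-0.1231  0.0742  0.0466]
 [-0.1182  0.0808  0.0553]
 [-0.1111  0.0873  0.0569]]
0.04 0  
0.044 0  
0.048 13 [-0.123  0.074  0.046] [-0.122  0.087  0.049]
0.052 18 [-0.123  0.074  0.051] [-0.113  0.087  0.054]
0.056 135 [-0.123  0.074  0.054] [-0.111  0.087  0.057]
[264.  68.] 275 [array([-0.2694,  0.0926]), array([0.0011, 0.0648]), np.float64(0.0283)]
head y [0.0607 0.1242]
[271. 130.] 3679 [array([-0.2009,  0.0995]), array([0.0365, 0.1214]), np.float64(89.9168)]
head y [0.0822 0.1176]
```

View pics/w6.png

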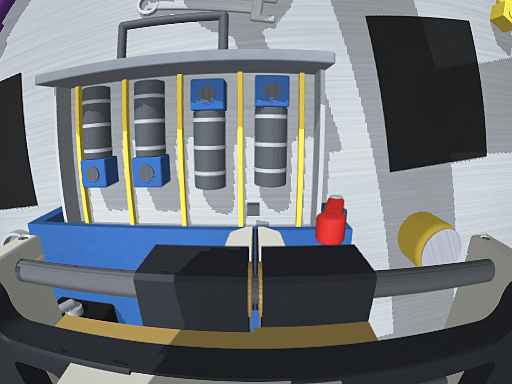

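The block belongs to the cabinet: it is the bar's stop, at y 74–87 mm and z 46–56 mm. It overlaps the path of pump B's head (y from 82 mm, top 52 mm) by about 5 mm. Before shutting I'll slide pump B 9 mm outward within its lane.

```bash
python3 - <<'E'
from plan import *
g=toW(-.201,.0995)
plan((*g,.12,84.2),(*g,-.001,84.2))
E
```

```text
t 41.15 p [0.635  0.0864 0.1698] yaw 84.46 grip 0.0002 F [ 0.1 -0.3  0.2]
turn [-0.2  0.   0.3] shift [ 0.0193 -0.0606  0.05  ] rows 1.9
turn [-0.2  0.   0.3] shift [ 0.0194 -0.0603  0.171 ] rows 2.9
```

Call:
send_rows --deltas '[0,0,0,0.01,-0.03,0,0.046,0,0,0,0.019,-0.06,0.01,0.046,0,0,0,0.019,-0.06,0.03,0.046,0,0,0,0.019,-0.06,0.06,0.046,0,0,0,0.019,-0.06,0.09,0.046,0,0,0,0.019,-0.06,0.09,0.046,0,0,0,0.019,-0.06,0.09,0.046,0,0,0,0.019,-0.06,0.09,0.046]'

```text
time_s: 41.82
eef_pos: [0.5782, 0.1093, 0.083]
ee_rot: [0.0, 0.741, 0.671, 0.0]
wrist_force: [-0.6, 0.0, 0.4]
grip_width: 0.045
```

```bash
python3 - <<'E'
from plan import *
g=toW(-.201,.0995)
p,R,o=pose();c=capture("wrist");cv2.imwrite("pics/d12.png",c["img"])
plan((*g,-.001,84.2));print(tocab(pose()[0]))
E
```

```text
t 41.87 p [0.5785 0.1095 0.0834] yaw 84.3 grip 0.0451 F [-1.   0.1  0.1]
turn [ 0.1 -0.   0.1] shift [ 0.0017 -0.0024  0.0844] rows 2.0
[-0.19874333  0.09778624  0.08342891]
```

View pics/d12.png

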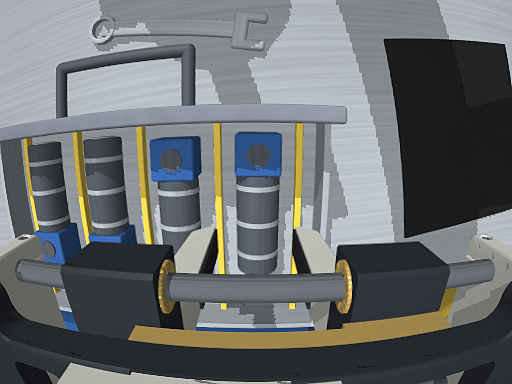

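Call:
send_rows --deltas '[0,0,0,0.002,-0.001,0.03,0.046,0,0,0,0.002,-0.001,0.055,0.046,0,0,0,0.002,-0.001,0.075,0.046,0,0,0,0.002,-0.001,0.082,0.046,0,0,0,0.002,-0.001,0.083,0.046,0,0,0,0.002,-0.001,0.083,0.04,0,0,0,0.002,-0.001,0.083,0.034,0,0,0,0.002,-0.001,0.083,0.034]'

```text
time_s: 42.53
eef_pos: [0.5779, 0.1121, 0.0004]
ee_rot: [0.001, 0.741, 0.671, 0.001]
wrist_force: [-0.5, -0.7, 4.8]
grip_width: 0.0352
```

Call:
send_rows --deltas '[0,0,0,0,0,0,0.034,0,0,0,0.001,0,0,0.034,0,0,0,0.003,0,0,0.034,0,0,0,0.005,0,0,0.034,0,0,0,0.007,0,0,0.034,0,0,0,0.009,0,0,0.034,0,0,0,0.009,0,0,0.034,0,0,0,0.009,0,0,0.034]'

```text
time_s: 43.2
eef_pos: [0.5789, 0.1208, 0.0004]
ee_rot: [0.001, 0.741, 0.671, 0.001]
wrist_force: [0.3, -2.2, 6.8]
grip_width: 0.0354
```

Call:
send_rows --deltas '[0,0,0,0,0,0,0.037,0,0,0,0,0,0,0.04,0,0,0,0,0,0,0.042,0,0,0,0,0,0,0.042,0,0,0,0,0,-0.02,0.042,0,0,0,0,0,-0.05,0.042,0,0,0,0,0,-0.08,0.042,0,0,0,0,0,-0.12,0.042]'

```text
time_s: 43.87
eef_pos: [0.5764, 0.1209, 0.1184]
ee_rot: [-0.001, 0.741, 0.671, -0.001]
wrist_force: [1.1, 0.5, -0.6]
grip_width: 0.0421
```

```bash
cat > lanes.py <<'E'
from dr import *
def lanes(name):
    p,R,o=pose();c=capture("wrist");cv2.imwrite(f"pics/{name}.png",c["img"]);W=wpts(c,p,R);C=tocab(W);ridges(W,c);print(tocab(p))
    m=(C[...,2]>.033)&(C[...,2]<.062)&(C[...,0]>-.266)&(C[...,0]<-.11)&(abs(C[...,1])<.145)
    for k,cc,s in comp(m,C,100):
        P=C[k];print(cc.round(),s[4],[np.round(v,4) for v in cv2.minAreaRect(P[:,:2].astype(np.float32))],np.percentile(P[:,2],[50,98]).round(4),"y",np.percentile(P[:,1],[1,99]).round(4))
if __name__=="__main__":lanes(sys.argv[1])
E
python3 lanes.py d13
```

```text
ridge px [211. 174.] 623 cab [-0.2224  0.0655  0.0253] slope 0.003 x -0.269 -0.165
ridge px [281. 198.] 912 cab [-0.1983  0.1353  0.0254] slope 0.004 x -0.268 -0.113
ridge px [146. 186.] 754 cab [-0.2109 -0.0039  0.0251] slope 0.002 x -0.268 -0.143
ridge px [ 89. 183.] 608 cab [-0.2146 -0.0738  0.025 ] slope -0.012 x -0.268 -0.142
ridge px [ 42. 178.] 258 cab [-0.2226 -0.1452  0.0253] slope -0.025 x -0.268 -0.164
ridge px [ 57. 257.] 60 cab [-0.1192 -0.1432  0.0249] slope -0.265 x -0.127 -0.107
ridge px [217. 270.] 20 cab [-0.1155  0.0681  0.0246] slope 9 x -0.122 -0.112
[-0.20202088  0.10883493  0.11842331]
[255. 195.] 4689 [array([-0.2015,  0.1087]), array([0.0362, 0.1199]), np.float64(89.955)] [0.0504 0.0538] y [0.0913 0.1264]
[113. 191.] 3422 [array([-0.2068, -0.0366]), array([0.0366, 0.1122]), np.float64(88.6325)] [0.0491 0.0532] y [-0.0533 -0.0199]
[175. 189.] 3808 [array([-0.204,  0.032]), array([0.0364, 0.1092]), np.float64(89.7237)] [0.0504 0.0539] y [0.0154 0.0501]
[ 61. 198.] 3050 [array([-0.2022, -0.1077]), array([0.0371, 0.1208]), np.float64(89.464)] [0.0491 0.0536] y [-0.1239 -0.0901]
```

View pics/d13.png

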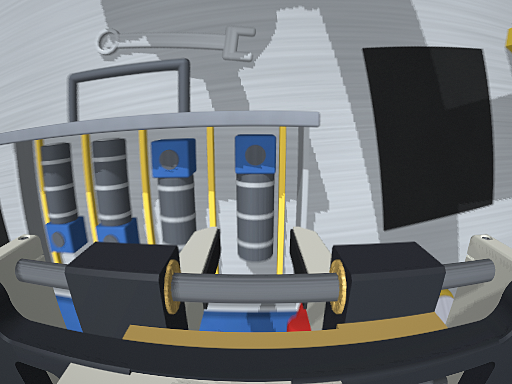

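Pump B is now at y 91–126 mm, inside its ridges and 4 mm clear of the stop block. Next I go in front of the handle to push the drawer shut.

```bash
python3 - <<'E'
from plan import *
g=toW(-.37,-.004)
plan((*g,.11,84.2),(*g,.0165,84.2))
E
```

```text
t 43.92 p [0.5805 0.1215 0.1274] yaw 84.34 grip 0.0417 F [4.  0.2 7.8]
turn [ 0.5 -0.1  0.1] shift [-0.1134 -0.1725  0.0158] rows 5.0
turn [ 0.5 -0.1  0.1] shift [-0.1136 -0.1733  0.1093] rows 2.2
```

Call:
send_rows --deltas '[0,0,0,-0.02,-0.03,0,0,0,0,0,-0.04,-0.06,0,0,0,0,0,-0.062,-0.095,0,0,0,0,0,-0.085,-0.13,0,0,0,0,0,-0.105,-0.16,0,0,0,0,0,-0.114,-0.173,0,0,0,0,0,-0.114,-0.173,0,0,0,0,0,-0.114,-0.173,0,0]'

```text
time_s: 44.58
eef_pos: [0.3947, 0.0245, 0.1191]
ee_rot: [0.0, 0.742, 0.671, 0.001]
wrist_force: [0.5, -0.7, -0.4]
grip_width: 0.0006
```

```bash
python3 - <<'E'
from plan import *
g=toW(-.365,-.004)
plan((*g,.0165,84.2));print(tocab(pose()[0]))
E
```

```text
t 44.58 p [0.3947 0.0245 0.1191] yaw 84.27 grip 0.0006 F [ 0.5 -0.7 -0.4]
turn [ 0.1 -0.   0.1] shift [0.0014 0.0078 0.1026] rows 2.5
[-0.37294859 -0.00544737  0.11913263]
```

Call:
send_rows --deltas '[0,0,0,0.001,0,0.03,0,0,0,0,0.001,0,0.06,0,0,0,0,0.001,0,0.09,0,0,0,0,0.001,0,0.102,0,0,0,0,0.001,0.01,0.102,0,0,0,0,0.001,0.02,0.102,0,0,0,0,0.001,0.032,0.102,0,0,0,0,0.001,0.044,0.102,0]'

```text
time_s: 45.25
eef_pos: [0.4395, 0.0215, 0.0176]
ee_rot: [-0.0, 0.741, 0.671, -0.0]
wrist_force: [-5.1, 1.6, 0.2]
grip_width: 0.0005
```

```bash
python3 - <<'E'
from plan import *
plan();print(tocab(pose()[0]));front("scene")
E
```

```text
t 45.25 p [0.4395 0.0215 0.0176] yaw 84.35 grip 0.0005 F [-5.1  1.6  0.2]
[-0.32806016 -0.00385911  0.01761371]
scene front 295 [-0.308 -0.261 -0.131]
scene handle 197 [-0.331 -0.313 -0.291 -0.259 -0.153]
```

Call:
send_rows --deltas '[0,0,0,0,0.012,0,0,0,0,0,0,0.024,0,0,0,0,0,0,0.036,0,0,0,0,0,0,0.048,0,0,0,0,0,0,0.06,0,0,0,0,0,0,0.07,0,0,0,0,0,0,0.08,0,0,0,0,0,0,0.088,0,0]'

```text
time_s: 45.97
eef_pos: [0.5276, 0.0127, 0.0178]
ee_rot: [0.001, 0.741, 0.671, 0.001]
wrist_force: [-3.3, 1.3, 0.9]
grip_width: 0.0005
```

```bash
python3 - <<'E'
from plan import *
plan();print(tocab(pose()[0]));front("scene")
p,R,o=pose();c=capture("wrist");cv2.imwrite("pics/c1.png",c["img"])
E
```

```text
t 45.97 p [0.5276 0.0127 0.0178] yaw 84.35 grip 0.0005 F [-3.3  1.3  0.9]
[-0.23960492 -0.0036737   0.01781348]
scene front 299 [-0.221 -0.173 -0.168]
scene handle 194 [-0.241 -0.225 -0.208 -0.171 -0.154]
```

View pics/c1.png

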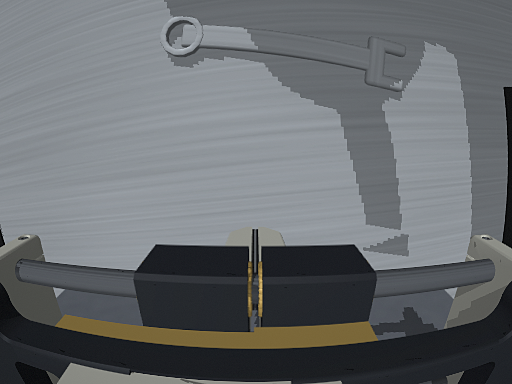

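Call:
send_rows --deltas '[0,0,0,0,0.006,0,0,0,0,0,0,0.013,0,0,0,0,0,0,0.02,0,0,0,0,0,0,0.027,0,0,0,0,0,0,0.034,0,0,0,0,0,0,0.04,0,0,0,0,0,0,0.046,0,0,0,0,0,0,0.052,0,0]'

```text
time_s: 46.73
eef_pos: [0.578, 0.0074, 0.0167]
ee_rot: [-0.0, 0.741, 0.671, -0.0]
wrist_force: [-3.9, 0.7, 3.2]
grip_width: 0.0005
```

```bash
python3 - <<'E'
from plan import *
plan();print(tocab(pose()[0]));front("scene")
E
```

```text
t 46.73 p [0.578  0.0074 0.0167] yaw 84.34 grip 0.0005 F [-3.9  0.7  3.2]
[-0.18888435 -0.00385481  0.01672064]
scene front 186 [-0.172 -0.127 -0.119]
scene handle 112 [-0.196 -0.178 -0.171 -0.167 -0.146]
```

Force is still only about 4 N, so nothing is jamming. The last 24 mm goes slowly to the stop.

Call:
send_rows --deltas '[0,0,0,0,0.004,0,0,0,0,0,0,0.008,0,0,0,0,0,0,0.012,0,0,0,0,0,0,0.016,0,0,0,0,0,0,0.019,0,0,0,0,0,0,0.022,0,0,0,0,0,0,0.024,0,0,0,0,0,0,0.025,0,0]'

```text
time_s: 47.45
eef_pos: [0.5995, 0.0052, 0.0165]
ee_rot: [-0.003, 0.741, 0.671, -0.003]
wrist_force: [-21.9, 1.5, 16.0]
grip_width: 0.0006
```

```bash
python3 - <<'E'
from plan import *
plan();print(tocab(pose()[0]));front("scene")
E
```

```text
t 47.45 p [0.5995 0.0052 0.0165] yaw 84.34 grip 0.0006 F [-21.9   1.5  16. ]
[-0.16729746 -0.0038844   0.01647007]
scene front 32 [-0.155 -0.139 -0.127]
scene handle 110 [-0.172 -0.157 -0.152 -0.147 -0.131]
```

Call:
send_rows --deltas '[0,0,0,0,0.001,0,0,0,0,0,0,0.002,0,0,0,0,0,0,0.003,0,0,0,0,0,0,0.004,0,0,0,0,0,0,0.004,0,0,0,0,0,0,0.004,0,0,0,0,0,0,0.004,0,0,0,0,0,0,0.004,0,0]'

```text
time_s: 48.17
eef_pos: [0.5992, 0.0052, 0.0165]
ee_rot: [-0.006, 0.741, 0.671, -0.006]
wrist_force: [-39.8, 2.2, 29.5]
grip_width: 0.0006
```

```bash
python3 - <<'E'
from plan import *
plan();print(tocab(pose()[0]));front("scene")
c=capture("scene");cv2.imwrite("pics/s3.png",cv2.resize(c["img"][150:320,200:400],None,fx=4,fy=4))
E
```

```text
t 48.17 p [0.5992 0.0052 0.0165] yaw 84.36 grip 0.0006 F [-39.8   2.2  29.5]
[-0.1675291  -0.00387905  0.01648849]
scene front 35 [-0.156 -0.138 -0.123]
scene handle 111 [-0.172 -0.157 -0.151 -0.148 -0.132]
```

View pics/s3.png

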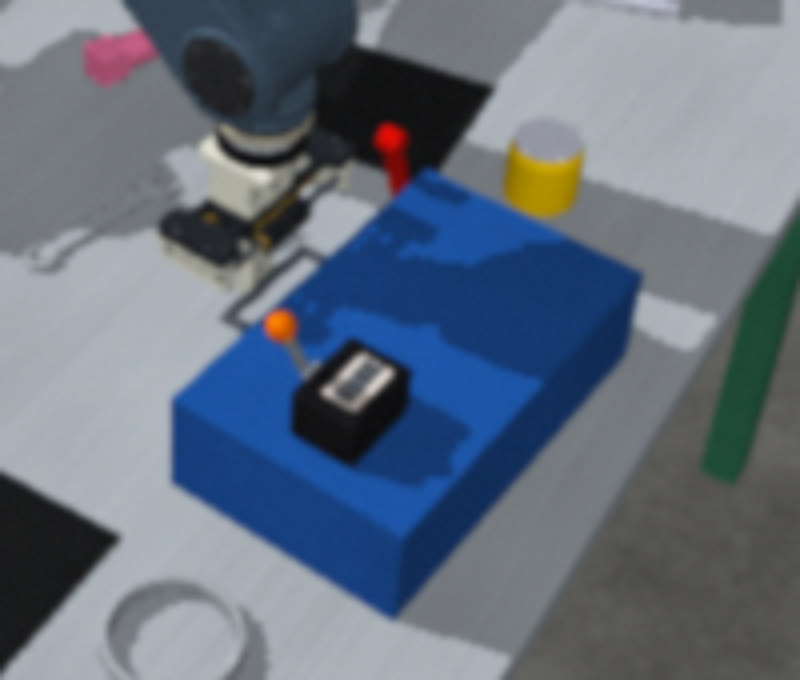

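The stop is firm (40 N with no movement) and the handle is at x = -0.152, which is flush as predicted. I'm backing off and measuring the latch.

Call:
send_rows --deltas '[0,0,0,0,-0.015,0,0,0,0,0,0,-0.03,0,0,0,0,0,0,-0.05,-0.02,0,0,0,0,0,-0.06,-0.06,0,0,0,0,0,-0.06,-0.1,0,0,0,0,0,-0.06,-0.14,0,0,0,0,0.02,-0.06,-0.17,0,0,0,0,0.03,-0.06,-0.17,0]'

```text
time_s: 48.93
eef_pos: [0.5531, 0.0413, 0.1936]
ee_rot: [0.004, 0.741, 0.671, 0.004]
wrist_force: [0.9, -0.1, 0.7]
grip_width: 0.0009
```

```bash
cat > latch.py <<'E'
from plan import *
def latch(name):
    p,R,o=pose();c=capture("wrist");cv2.imwrite(f"pics/{name}.png",c["img"])
    for n,W,img in(("wrist",wpts(c,p,R),c["img"]),):
        out(n,W,img)
    for n in("top","scene"):
        c=capture(n);out(n,pts(c),c["img"])
def out(n,W,img):
    C=tocab(W);hsv=cv2.cvtColor(img,cv2.COLOR_BGR2HSV)
    m=((hsv[...,0]<7)|(hsv[...,0]>172))&(hsv[...,1]>150)&(C[...,0]>-.2)&(C[...,0]<-.09)&(C[...,2]>.04)&(C[...,2]<.2)&(abs(C[...,1])<.25)
    P=C[m]
    if len(P)<5: print(n,"none");return
    print(n,len(P),"x",np.percentile(P[:,0],[2,50,98]).round(3),"y",np.percentile(P[:,1],[2,50,98]).round(3),"z",np.percentile(P[:,2],[2,50,98]).round(3))
    for z in np.arange(.05,.18,.012):
        q=P[abs(P[:,2]-z)<.006]
        if len(q)>3:print("   z",z.round(3),len(q),"y",q[:,1].min().round(3),np.median(q[:,1]).round(3),q[:,1].max().round(3),"x",np.median(q[:,0]).round(3))
if __name__=="__main__":
    latch("l0");plan();print(tocab(pose()[0]))
E
python3 latch.py
```

```text
wrist 162 x [-0.136 -0.135 -0.121] y [0.144 0.162 0.172] z [0.069 0.09  0.157]
   z 0.074 34 y 0.158 0.164 0.173 x -0.135
   z 0.086 51 y 0.157 0.164 0.172 x -0.135
   z 0.098 32 y 0.158 0.162 0.167 x -0.135
   z 0.11 18 y 0.158 0.16 0.163 x -0.135
   z 0.158 24 y 0.143 0.146 0.151 x -0.122
top 46 x [-0.138 -0.132 -0.121] y [0.136 0.15  0.169] z [0.099 0.153 0.164]
   z 0.146 9 y 0.136 0.146 0.157 x -0.131
   z 0.158 24 y 0.135 0.147 0.157 x -0.13
scene 85 x [-0.137 -0.124 -0.116] y [0.13  0.144 0.164] z [0.091 0.143 0.16 ]
   z 0.086 4 y 0.151 0.151 0.166 x -0.125
   z 0.098 7 y 0.147 0.155 0.164 x -0.123
   z 0.11 12 y 0.143 0.151 0.165 x -0.124
   z 0.122 11 y 0.14 0.149 0.161 x -0.123
   z 0.134 6 y 0.137 0.141 0.144 x -0.128
   z 0.146 19 y 0.128 0.136 0.148 x -0.121
   z 0.158 26 y 0.13 0.141 0.151 x -0.125
t 49.08 p [0.5497 0.0407 0.1864] yaw 84.4 grip 0.0004 F [-0.4 -0.7 -1.5]
[-0.2204144   0.02640614  0.18638107]
```

View pics/l0.png

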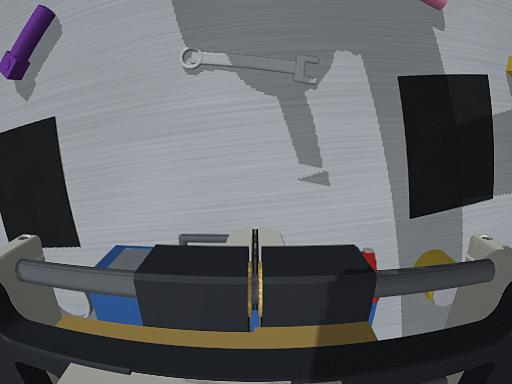

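```bash
python3 - <<'E'
from plan import *
plan((*toW(-.18,.205),.186,84.2),(*toW(-.128,.205),.186,84.2),(*toW(-.128,.205),.1115,84.2))
E
```

```text
t 49.08 p [0.5497 0.0407 0.1864] yaw 84.4 grip 0.0004 F [-0.4 -0.7 -1.5]
turn [0.  0.  0.2] shift [0.1784 0.0411 0.0004] rows 4.4
turn [0.  0.  0.2] shift [0.1782 0.0931 0.0004] rows 1.2
turn [0.  0.  0.2] shift [0.1782 0.0931 0.0749] rows 1.8
```

Call:
send_rows --deltas '[0,0,0,0.036,0.008,0,0,0,0,0,0.072,0.016,0,0,0,0,0,0.108,0.024,0,0,0,0,0,0.144,0.034,0,0,0,0,0,0.178,0.05,0,0,0,0,0,0.178,0.085,0,0,0,0,0,0.178,0.093,0.02,0,0,0,0,0.178,0.093,0.05,0]'

```text
time_s: 49.75
eef_pos: [0.6625, 0.2079, 0.136]
ee_rot: [0.001, 0.741, 0.671, 0.001]
wrist_force: [0.1, 0.8, -1.0]
grip_width: 0.0007
```

```bash
python3 - <<'E'
from plan import *
plan();print(tocab(pose()[0]))
p,R,o=pose();c=capture("wrist");cv2.imwrite("pics/l1.png",c["img"])
plan((*toW(-.128,.170),.112,84.2),(*toW(-.128,.139),.106,84.2),(*toW(-.128,.116),.0935,84.2),(*toW(-.128,.097),.076,84.2),(*toW(-.128,.088),.062,84.2),(*toW(-.128,.083),.0495,84.2));print(tocab(pose()[0]))
E
```

```text
t 49.75 p [0.6625 0.2079 0.136 ] yaw 84.33 grip 0.0007 F [ 0.1  0.8 -1. ]
[-0.12514542  0.20417781  0.13596063]
t 49.8 p [0.6578 0.2068 0.1275] yaw 84.31 grip 0.0006 F [-2.3 -0.8 -5.3]
turn [-0.5  0.2  0.1] shift [-0.0326  0.0017  0.0156] rows 0.9
turn [-0.5  0.2  0.1] shift [-0.0636  0.0017  0.0217] rows 0.8
turn [-0.5  0.2  0.1] shift [-0.0865  0.0018  0.0343] rows 0.6
turn [-0.5  0.2  0.1] shift [-0.1055  0.0019  0.0519] rows 0.6
turn [-0.5  0.2  0.1] shift [-0.1144  0.002   0.0659] rows 0.4
turn [-0.5  0.2  0.1] shift [-0.1194  0.0021  0.0784] rows 0.3
[-0.1296851   0.20262291  0.12754492]
```

View pics/l1.png

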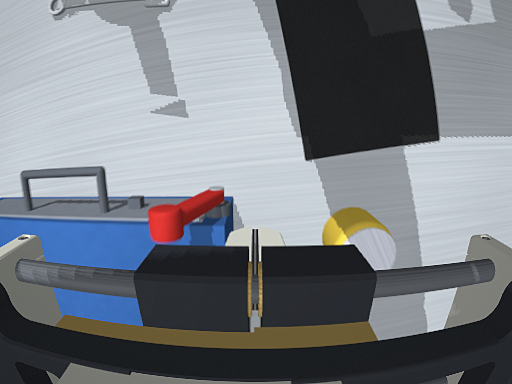

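The view shows the red bar leaning with its knob at (168,222) and the fingers on its outer side. I'm sweeping it over along its arc.

Call:
send_rows --deltas '[0,0,0,-0.01,0,0.012,0,0,0,0,-0.022,0,0.024,0,0,0,0,-0.035,0,0.024,0,0,0,0,-0.045,0,0.026,0,0,0,0,-0.055,0,0.028,0,0,0,0,-0.066,0,0.03,0,0,0,0,-0.078,0,0.036,0,0,0,0,-0.089,0,0.042,0]'

```text
time_s: 50.47
eef_pos: [0.6511, 0.1186, 0.0949]
ee_rot: [0.0, 0.741, 0.671, 0.001]
wrist_force: [-0.3, 1.7, 0.3]
grip_width: 0.0004
```

```bash
python3 latch.py;python3 - <<'E'
from plan import *
plan((*toW(-.128,.097),.076,84.2),(*toW(-.128,.088),.062,84.2),(*toW(-.128,.083),.0495,84.2))
E
```

```text
wrist 2107 x [-0.14  -0.134 -0.125] y [0.09  0.128 0.168] z [0.074 0.101 0.125]
   z 0.062 5 y 0.155 0.158 0.16 x -0.135
   z 0.074 214 y 0.084 0.163 0.171 x -0.135
   z 0.086 443 y 0.084 0.151 0.165 x -0.133
   z 0.098 502 y 0.112 0.135 0.148 x -0.133
   z 0.11 374 y 0.089 0.114 0.13 x -0.135
   z 0.122 552 y 0.09 0.097 0.116 x -0.137
   z 0.134 15 y 0.114 0.114 0.114 x -0.135
top none
scene 53 x [-0.135 -0.123 -0.116] y [0.088 0.097 0.15 ] z [0.089 0.115 0.127]
   z 0.086 5 y 0.131 0.143 0.151 x -0.122
   z 0.098 8 y 0.119 0.135 0.142 x -0.123
   z 0.11 15 y 0.087 0.095 0.126 x -0.122
   z 0.122 24 y 0.088 0.095 0.109 x -0.125
t 50.62 p [0.6506 0.1187 0.0942] yaw 84.26 grip 0.0001 F [-0.2 -0.5  0.9]
[-0.12795021  0.11417684  0.094193  ]
t 50.62 p [0.6506 0.1187 0.0942] yaw 84.26 grip 0.0001 F [-0.2 -0.5  0.9]
turn [-0.1  0.   0.1] shift [-0.0172 -0.0001  0.0182] rows 0.6
turn [-0.1  0.   0.1] shift [-0.0262 -0.0001  0.0322] rows 0.4
turn [-0.1  0.   0.1] shift [-0.0312 -0.      0.0447] rows 0.3
```

View pics/l0.png

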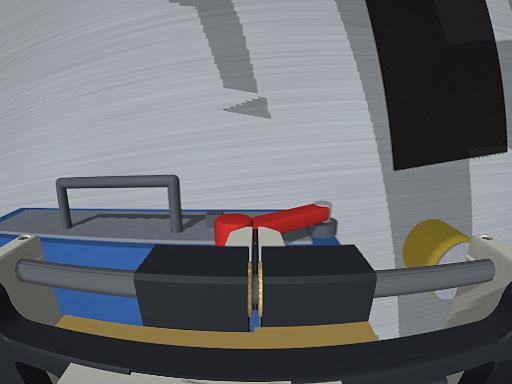

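Call:
send_rows --deltas '[0,0,0,-0.009,0,0.006,0,0,0,0,-0.017,0,0.012,0,0,0,0,-0.022,0,0.02,0,0,0,0,-0.026,0,0.028,0,0,0,0,-0.029,0,0.034,0,0,0,0,-0.031,0,0.04,0,0,0,0,-0.031,0,0.044,0,0,0,0,-0.031,0,0.046,0]'

```text
time_s: 51.28
eef_pos: [0.6479, 0.0884, 0.0497]
ee_rot: [0.0, 0.741, 0.671, -0.0]
wrist_force: [-10.9, -5.2, 28.5]
grip_width: 0.0003
```

```bash
python3 latch.py
```

```text
wrist 2865 x [-0.14  -0.134 -0.124] y [0.077 0.122 0.164] z [0.06  0.074 0.077]
   z 0.05 19 y 0.109 0.115 0.122 x -0.112
   z 0.062 528 y 0.075 0.115 0.163 x -0.135
   z 0.074 2272 y 0.075 0.125 0.167 x -0.132
   z 0.086 16 y 0.083 0.084 0.084 x -0.136
   z 0.098 18 y 0.083 0.084 0.084 x -0.135
   z 0.11 12 y 0.083 0.084 0.084 x -0.135
top none
scene 17 x [-0.135 -0.13  -0.125] y [0.075 0.132 0.159] z [0.069 0.077 0.082]
   z 0.074 16 y 0.074 0.131 0.16 x -0.13
t 51.43 p [0.6478 0.0883 0.05  ] yaw 84.35 grip 0.0007 F [-7.6 -4.5 15.2]
[-0.12764931  0.0837275   0.05000113]
```

View pics/l0.png

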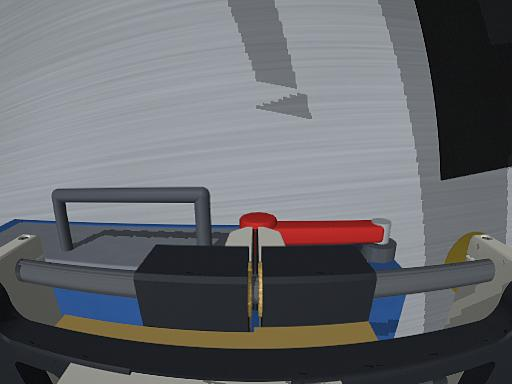

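The bar is down, its top surface at z ≈ 0.075 as it should be when level, and it presses on its stop. I'll press 2 mm more, then lift clear and check the slope.

Call:
send_rows --deltas '[0,0,0,0,0,0.001,0,0,0,0,0,0,0.002,0,0,0,0,0,0,0.002,0,0,0,0,0,0,-0.01,0,0,0,0,0,0,-0.04,0,0,0,0,0,0,-0.08,0,0,0,0,0,-0.02,-0.12,0,0,0,0,0,-0.05,-0.15,0]'

```text
time_s: 52.1
eef_pos: [0.6017, 0.0935, 0.1984]
ee_rot: [0.001, 0.741, 0.671, 0.001]
wrist_force: [0.5, 0.5, 1.4]
grip_width: 0.0004
```

```bash
python3 latch.py; python3 - <<'E'
from latch import *
p,R,o=pose();c=capture("wrist");C=tocab(wpts(c,p,R));hsv=cv2.cvtColor(c["img"],cv2.COLOR_BGR2HSV)
m=((hsv[...,0]<7)|(hsv[...,0]>172))&(hsv[...,1]>150)&(abs(C[...,0]+.127)<.02)&(C[...,2]>.066)&(C[...,1]>.099)&(C[...,1]<.152)
P=C[m];print(len(P),np.polyfit(P[:,1],P[:,2],1) if len(P)>20 else "")
for n in("top","scene"):
    c=capture(n);C=tocab(pts(c));hsv=cv2.cvtColor(c["img"],cv2.COLOR_BGR2HSV)
    x,y,z=np.moveaxis(C,-1,0)
    m=(abs(hsv[...,0].astype(int)-11)<6)&(hsv[...,1]>150)&(abs(x)<.08)&(z>.15)&(abs(y)<.25)
    P=C[m];print(n,"ball",len(P),np.percentile(P,[2,50,98],axis=0).round(3).tolist())
cv2.imwrite("pics/s4.png",cv2.resize(c["img"][150:320,200:400],None,fx=4,fy=4))
E
```

```text
wrist 985 x [-0.14  -0.133 -0.126] y [0.076 0.118 0.164] z [0.06  0.074 0.077]
   z 0.062 203 y 0.076 0.119 0.162 x -0.135
   z 0.074 782 y 0.074 0.117 0.167 x -0.132
top none
scene 28 x [-0.137 -0.13  -0.124] y [0.073 0.1   0.16 ] z [0.072 0.079 0.084]
   z 0.074 19 y 0.07 0.089 0.165 x -0.13
   z 0.086 9 y 0.077 0.115 0.156 x -0.127
t 52.25 p [0.6008 0.0941 0.1989] yaw 84.37 grip 0.0003 F [ 0.1 -0.4 -1.3]
[-0.17498745  0.0846775   0.19890073]
499 [0.00511304 0.07272632]
top ball 28 [[-0.039, -0.159, 0.206], [-0.03, -0.15, 0.217], [-0.021, -0.142, 0.222]]
scene ball 37 [[-0.034, -0.167, 0.204], [-0.025, -0.162, 0.215], [-0.018, -0.154, 0.222]]
```

View pics/l0.png

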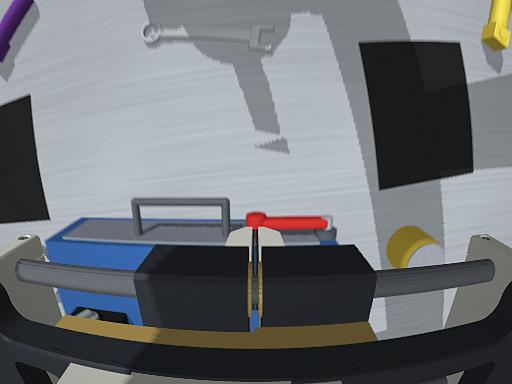

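View pics/s4.png

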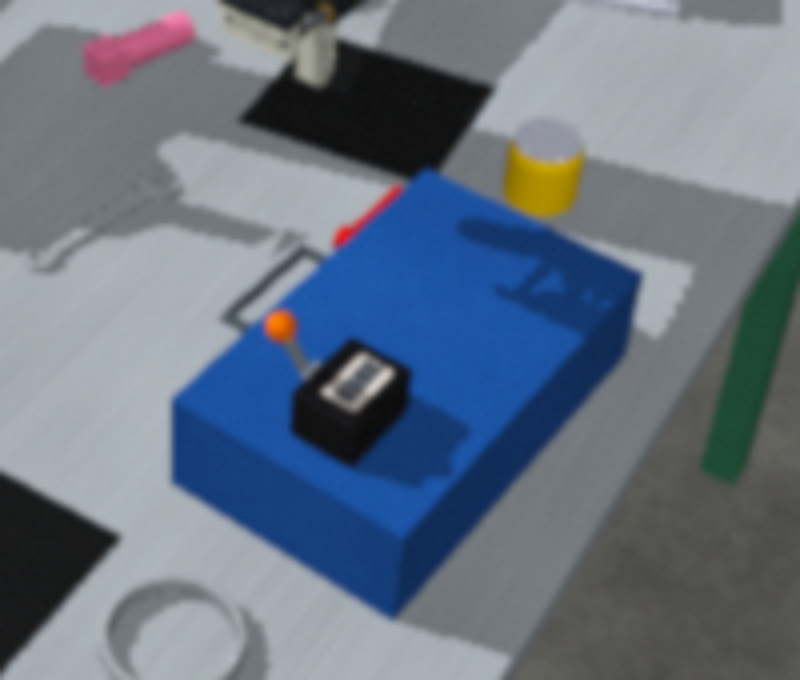

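The bar is level (slope 0.005, top z 0.073–0.075) and the drawer is flush. Now the tally lever: ball at about (-0.028, -0.155, 0.206) in the cabinet frame. I approach from its -y side.

```bash
python3 - <<'E'
from plan import *
plan((*toW(-.14,-.1),.225,84.2),(*toW(-.028,-.21),.225,84.2),(*toW(-.028,-.21),.1565,84.2))
E
```

```text
t 52.4 p [0.6005 0.0936 0.1948] yaw 84.34 grip 0.0006 F [-0.3 -0.5 -0.2]
turn [-0.1  0.   0.1] shift [-0.1842  0.0347 -0.0302] rows 4.6
turn [-0.1  0.   0.1] shift [-0.2945  0.1464 -0.0304] rows 3.8
turn [-0.1  0.   0.1] shift [-0.2945  0.1465  0.0381] rows 1.6
```

Call:
send_rows --deltas '[0,0,0,-0.03,0.006,-0.015,0,0,0,0,-0.065,0.012,-0.03,0,0,0,0,-0.1,0.018,-0.03,0,0,0,0,-0.135,0.025,-0.03,0,0,0,0,-0.17,0.03,-0.03,0,0,0,0,-0.205,0.035,-0.03,0,0,0,0,-0.24,0.04,-0.03,0,0,0,0,-0.275,0.045,-0.03,0]'

```text
time_s: 53.07
eef_pos: [0.618, -0.1865, 0.224]
ee_rot: [-0.001, 0.741, 0.671, -0.001]
wrist_force: [0.3, -0.5, 0.5]
grip_width: 0.0004
```

Call:
send_rows --deltas '[0,0,0,-0.02,0.025,0,0,0,0,0,-0.02,0.055,0,0,0,0,0,-0.02,0.085,0,0,0,0,0,-0.02,0.1,0,0,0,0,0,-0.02,0.1,0,0,0,0,0,-0.02,0.1,0,0,0,0,0,-0.02,0.1,0,0,0,0,0,-0.02,0.1,0,0]'

```text
time_s: 53.73
eef_pos: [0.7151, -0.2143, 0.2258]
ee_rot: [-0.0, 0.741, 0.671, -0.0]
wrist_force: [-0.7, -0.7, 0.2]
grip_width: 0.0005
```

```bash
python3 - <<'E'
from plan import *
p,R,o=pose();c=capture("wrist");cv2.imwrite("pics/y1.png",c["img"])
C=tocab(wpts(c,p,R));hsv=cv2.cvtColor(c["img"],cv2.COLOR_BGR2HSV)
m=(abs(hsv[...,0].astype(int)-11)<6)&(hsv[...,1]>150)&(C[...,2]>.15)&(C[...,0]>-.1)
P=C[m];print("ball",len(P),np.percentile(P,[2,50,98],axis=0).round(3).tolist() if len(P) else "")
plan((*toW(-.028,-.21),.1565,84.2));print(tocab(pose()[0]))
E
```

```text
ball 737 [[-0.04, -0.168, 0.205], [-0.032, -0.158, 0.214], [-0.021, -0.147, 0.218]]
t 53.78 p [ 0.7152 -0.2143  0.2261] yaw 84.32 grip 0.0005 F [ 0.5  0.3 -0.1]
turn [-0.  -0.   0.1] shift [0.0005 0.0019 0.0696] rows 1.7
[-0.02988555 -0.21053357  0.22614591]
```

View pics/y1.png

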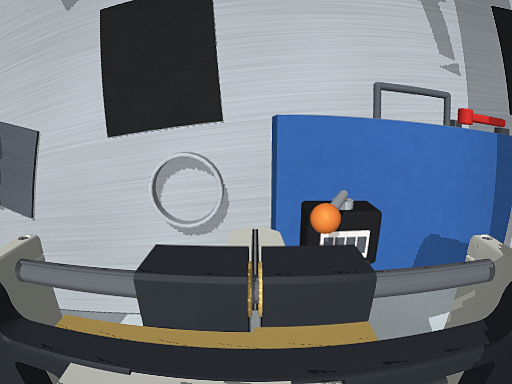

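Call:
send_rows --deltas '[0,0,0,0,0.001,0.03,0,0,0,0,0,0.001,0.06,0,0,0,0,0,0.001,0.07,0,0,0,0,0.008,0.001,0.07,0,0,0,0,0.02,0.001,0.07,0,0,0,0,0.034,0.001,0.07,0,0,0,0,0.048,0.001,0.07,0,0,0,0,0.062,0.001,0.07,0]'

```text
time_s: 54.45
eef_pos: [0.7238, -0.1512, 0.1582]
ee_rot: [0.001, 0.741, 0.671, 0.001]
wrist_force: [-0.8, -3.6, 2.9]
grip_width: 0.0
```

Call:
send_rows --deltas '[0,0,0,0.008,0,0,0,0,0,0,0.016,0,0,0,0,0,0,0.024,0,0,0,0,0,0,0.029,0,0,0,0,0,0,0.033,0,0,0,0,0,0,0.036,0,0,0,0,0,0,0.036,0,0,0,0,0,0,0.036,0,0,0]'

```text
time_s: 55.12
eef_pos: [0.7261, -0.1172, 0.1557]
ee_rot: [-0.0, 0.741, 0.671, -0.0]
wrist_force: [-1.3, -4.5, -2.6]
grip_width: 0.0007
```

```bash
cat > ball.py <<'E'
from plan import *
import sys
p,R,o=pose();c=capture("wrist");cv2.imwrite(f"pics/{sys.argv[1]}.png",c["img"])
for n in("wrist","top","scene"):
    if n=="wrist":W=wpts(c,p,R)
    else:
        c=capture(n);W=pts(c)
    C=tocab(W);hsv=cv2.cvtColor(c["img"],cv2.COLOR_BGR2HSV)
    m=(abs(hsv[...,0].astype(int)-11)<6)&(hsv[...,1]>150)&(C[...,2]>.15)&(C[...,0]>-.1)&(C[...,0]<.1)
    P=C[m];print(n,"ball",len(P),np.percentile(P,[2,50,98],axis=0).round(3).tolist() if len(P) else "")
plan();print(tocab(pose()[0]))
E
python3 ball.py y2
```

```text
wrist ball 237 [[-0.041, -0.094, 0.204], [-0.04, -0.087, 0.21], [-0.037, -0.078, 0.214]]
top ball 0 
scene ball 13 [[-0.023, -0.142, 0.209], [-0.02, -0.091, 0.218], [0.009, -0.085, 0.281]]
t 55.27 p [ 0.7263 -0.1173  0.1559] yaw 84.3 grip 0.0004 F [-1.4 -3.8 -2.5]
[-0.02873986 -0.11290986  0.15590473]
```

View pics/y2.png

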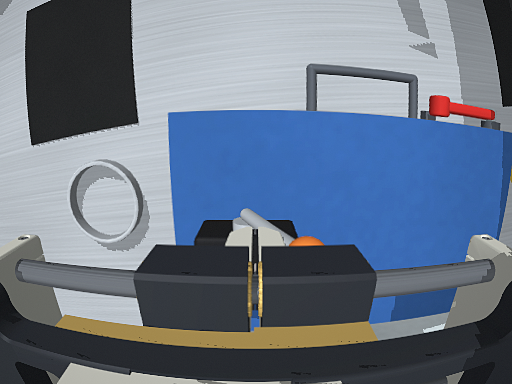

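Call:
send_rows --deltas '[0,0,0,0.002,0,0,0,0,0,0,0.004,0,0,0,0,0,0,0.006,0,0,0,0,0,0,0.007,0,0,0,0,0,0,0.008,0,0,0,0,0,0,0.008,0,0,0,0,0,0,0.008,0,0,0,0,0,0,0.008,0,0,0]'

```text
time_s: 55.93
eef_pos: [0.7268, -0.1128, 0.1559]
ee_rot: [0.002, 0.742, 0.671, -0.002]
wrist_force: [-1.5, -20.6, -5.2]
grip_width: 0.0003
```

```bash
python3 ball.py y3
```

```text
wrist ball 305 [[-0.041, -0.09, 0.203], [-0.039, -0.083, 0.209], [-0.036, -0.074, 0.213]]
top ball 0 
scene ball 12 [[-0.024, -0.136, 0.211], [-0.02, -0.087, 0.217], [0.008, -0.081, 0.279]]
t 56.08 p [ 0.7269 -0.1128  0.1559] yaw 84.23 grip 0.0004 F [ -1.6 -21.   -3.8]
[-0.02860331 -0.10834309  0.15589519]
```

The lever is at its stop: force up to 21 N, ball at y ≈ -0.082. I'm withdrawing to -y so it springs back.

Call:
send_rows --deltas '[0,0,0,-0.008,0,0,0,0,0,0,-0.02,0,0,0,0,0,0,-0.04,0,0,0,0,0,0,-0.06,0,0,0,0,0,0,-0.08,0,0,0,0,0,0,-0.1,0,0,0,0,0,0,-0.12,0,0,0,0,0,0,-0.13,0,0,0]'

```text
time_s: 56.75
eef_pos: [0.7143, -0.2401, 0.1564]
ee_rot: [0.0, 0.742, 0.671, 0.0]
wrist_force: [-0.2, -0.2, 0.5]
grip_width: 0.0007
```

Call:
send_rows --deltas '[0,0,0,0,0,-0.03,0,0,0,0,0,0,-0.06,0,0,0,0,0,-0.03,-0.08,0,0,0,0,0,-0.06,-0.08,0,0,0,0,0,-0.1,-0.08,0,0,0,0,0,-0.14,-0.08,0,0,0,0,0,-0.18,-0.08,0,0,0,0,0,-0.2,-0.08,0]'

```text
time_s: 57.42
eef_pos: [0.5123, -0.2172, 0.2366]
ee_rot: [-0.0, 0.741, 0.671, 0.0]
wrist_force: [-0.5, -0.7, 0.5]
grip_width: 0.0006
```

```bash
python3 ball.py y4; python3 latch.py|head -8; python3 - <<'E'
from m import *
front("scene");c=front("top");cv2.imwrite("pics/tf.png",c["img"])
c=capture("scene");cv2.imwrite("pics/sf.png",c["img"])
E
```

```text
wrist ball 0 
top ball 24 [[-0.039, -0.158, 0.208], [-0.03, -0.149, 0.216], [-0.02, -0.142, 0.225]]
scene ball 34 [[-0.033, -0.169, 0.206], [-0.024, -0.163, 0.215], [-0.017, -0.154, 0.223]]
t 57.57 p [ 0.5151 -0.2181  0.2371] yaw 84.31 grip 0.0006 F [-0.   0.3  0.3]
[-0.22857891 -0.23463104  0.23714271]
wrist 266 x [-0.14  -0.132 -0.119] y [0.074 0.082 0.111] z [0.06  0.073 0.078]
   z 0.062 64 y 0.072 0.076 0.117 x -0.135
   z 0.074 202 y 0.073 0.084 0.111 x -0.131
top 76 x [-0.137 -0.128 -0.12 ] y [0.081 0.11  0.163] z [0.068 0.077 0.084]
   z 0.074 57 y 0.08 0.11 0.163 x -0.127
   z 0.086 16 y 0.083 0.114 0.165 x -0.128
scene 30 x [-0.136 -0.13  -0.125] y [0.075 0.1   0.157] z [0.071 0.078 0.082]
   z 0.074 23 y 0.074 0.101 0.16 x -0.131
scene front 68 [-0.153 -0.132 -0.124]
scene handle 84 [-0.157 -0.152 -0.15  -0.146 -0.13 ]
top front 217 [-0.149 -0.116 -0.107]
top handle 166 [-0.156 -0.152 -0.142 -0.11  -0.108]
```

View pics/tf.png

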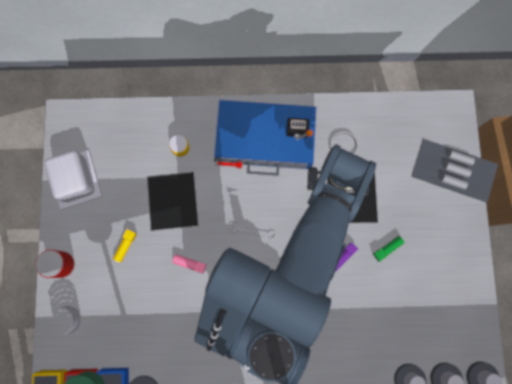

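View pics/sf.png

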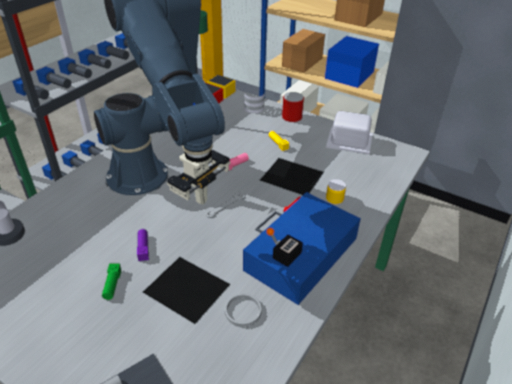

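View pics/y4.png

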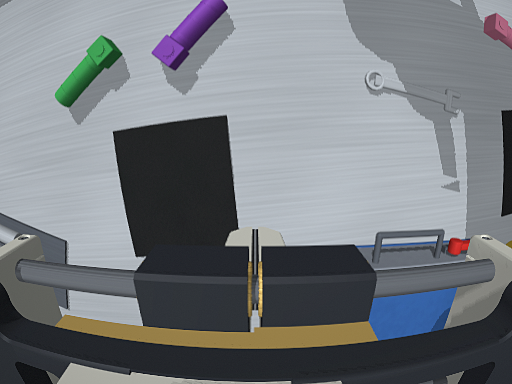

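The mats are empty and the bar is level (red at (230,164) in the top view). The handle is at x = -0.152, the ball is back at rest (309,133), and the other items look unmoved. The robot touches nothing, so I'm handing in.

```bash
python3 - <<'E'
from workcell import r
print(r.finish_job())
E
```

```text
the job is handed in; nothing more can be done
None
```

I opened the drawer and laid all four pump units one to a lane. I then shut it, swung the locking bar level, and pushed the tally lever to its stop and let it spring back. I handed the job in at about 58 s; it reports no verdict.

**Last checks**
- **Pumps:** before the drawer was shut, all four lay flat, with tops about 53 mm above the bench against 52 mm expected. They were within about 1.5° of their lanes and between the ridges. I could not see them after closing, but closing took only about 5 N until the stop.
- **Drawer:** it sits against a firm stop (40 N with no movement), with the handle at the predicted flush position.
- **Locking bar:** it is level (slope 0.005) and resting on its stop. I lowered it only after the drawer was shut.
- **Tally lever:** it met its stop at about 21 N, and the ball is back at its rest position.
- **Other items:** the grease tin, hose clamp, wrench and look-alikes look unmoved in the final pictures.

**What disagreed or went wrong**
- The fingertips end about 29 mm short of the reported TCP. My first pull passed over the handle without touching it, so I measured the offset and corrected for it.
- I gripped the first pump slightly too high and regripped it lower before lifting.
- The last pump on the right mat was knocked aside just before I reached it, so I measured it again.
- The bar's stop block overlapped the path of the pump in the lane nearest the latch by about 5 mm. I slid that pump 9 mm outward within its lane before shutting the drawer.

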